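# Clear the bench clamp and set its sliding jaw

### The arm

A 6-joint arm with a two-finger parallel gripper is mounted at the origin on the work surface. World frame = base frame: x ahead of the robot, y to its left, z up, the work surface at z = 0. Lengths are in m, angles in rad, forces in N, time in s.
With the tool pointing down it reaches from about 0.35 to 0.775 m from the base axis. Payload 5.5 kg.
Tool frame: the origin (TCP) lies midway between the tips of the shut fingers; the grasp point (between the pads) lies 19 mm behind it; z points along the fingers, y is the line along which they close (so a half turn about z gives the same grasp; the last joint's range is limited). The gripper opens to 85 mm and grips with 20 to 120 N. Pads are 22 mm wide; open, the fingers measure 114 mm over their backs; the gripper's body (76 mm by 85 mm) begins 54 mm behind the grasp point. The pads swing forward as they close: fully open they stand 13 mm farther back than shut.
Start: joints at [-1.404, 0.313, 0.046, 1.304, 0, 1.431], TCP at [0.174, -0.548, 0.211] pointing down, gripper open.
Joint ranges: [-2.76, 2.76], [-0.86, 1.69], [-1.03, 1.26], [-2.2, 2.34], [-1.47, 1.5], [-3.14, 3.14]. Speed limits (rad/s): [2.57, 2.57, 3.14, 3.14, 3.14, 3.14].

### API

Orientations are given as a unit quaternion [w, x, y, z].
In Python, from workcell import get_state, read_camera, camera_info, hand_in, recognise gives the robot as it stands.
- The arm moves only by the tool arm_command, never from a script. Its argument "moves" is one flat list of numbers, 7 for each row, row after row: the opening, from -1 (shut) to 1 (fully open), then the shift along the tool's x, y, z in mm, then the turn, a rotation vector about the tool's x, y, z in rad. A call has 1 to 8 rows; each row shifts and turns the commanded pose from where the row before left it, along the tool's axes as they then stand; what a row does not reach is not made up. A row lasts 1/8 s, in which the tool goes at most 62.5 mm and 10.7 degrees, less where a joint would pass 70% of its speed; a pose out of reach is approached as far as the arm can. A call with a gripper value outside its range is refused whole. The fingers move at their own pace and stop on an object; "newtons" is the grip in N (left out, the last holds). Time passes only in rows, so rows that do not move let the fingers close. It gives the time, the measured TCP pose, the force, the opening and the grip force at its end, in the units of the state.
- get_state(): the state, without advancing time (a new reading comes with each control period).
- read_camera(name): name is "scene" or "top" or "wrist"; returns (picture, depth): 384x512x3 uint8, blue, green, red; 384x512 float32, m along the optical axis (not along the pixel's ray), 0 where there is no reading.
- camera_info(name): a dict with "fovy" (degrees; the focal length in pixels is half the picture's height over the tangent of half this angle, whatever the lens; pixels are square), "cx", "cy" (the principal point, pixels), "eye" and "orientation" of the camera in the world; the wrist camera has in their place "tool_from_camera" (4x4, takes a point from camera to tool coordinates, whose origin is the TCP and whose axes are the flange's). Camera axes: x right, y down, z forward; pixel columns grow to the right and rows downward; lengths in m; the calibration is good to about 2 mm. The wrist camera is an equidistant fisheye: a pixel r from the principal point sees the ray r / f radians off the axis. A picture is of the moment at which its call begins: read the wrist's pose just before it. camera_info takes no time and is no camera call.
- hand_in(): hands the job in; it is judged then, once.
Trained networks look in the newest picture that a camera, given by its name, has taken for a name from the list of things; names that differ only in an ending like _2 or _b are one class to them, and where a whole thing is asked for, a point or a joint stands for the part that bears it (a point fixed in the world has none). Each returns a list of dicts, best first, with "confidence" (0 to 1); they miss things now and then, are a little off and sometimes report something else, mostly with a low value. They report only what shows in the picture. A call takes as long as a camera call.
- recognise(camera, label): "point" ([column, row] in pixels, amid what is visible of it).
The state is a dict: "clock": time; "joint_pos": joint angles; "qvel": joint speeds; "tau": joint torques, N m; "tcp_pos": TCP position; "orientation": TCP orientation; "wrist_force": force on the tool from outside, world axes, zero at the start; "ft_torque": the same for the moment, N m; "finger_gap": finger opening in m; "grip_force": force on a finger pad.
Only numpy, scipy, OpenCV 4.12 (cv2) and the standard library are available. Lean on these libraries where they do the work, as an engineer would, in place of code of your own. Each camera call takes 0.05 s, during which the arm holds its last target. There are 200 camera calls.

### The job

Clear the two wooden offcuts off the bed of the bench clamp into the scrap tray along the back of the bed. Then slide the clamp's jaw along the bed until its pointer lines up with the white setting tab, the pointer's tip within the width of the tab, and let go. Leave the can, bottle and wrench where they are.

Things in the scene. Friction and masses are not known exactly. Their poses are not given: they have to be found in the camera images.
- clamp: Bench clamp, fixed. Origin on the bench under the bed; x points across the bed away from the robot, y along the bed, z up. Grey steel bed: flat top x -50 to 50 mm, y -270 to 290 mm, 50 mm above the bench. Fixed jaw: 80 mm wide (x), top at 105 mm, face at y = -200 mm. Open tray behind the bed (x 51 to 171 mm). Two 30 mm square guard posts, 312 mm high, at y = -310 and 330 mm.
- guard (a point): Midway between the undersides of two fixed steel guard bars that run along the bed (670 mm long), 280 mm above the bench, at clamp x = -35 and 35 mm; each bar 10 mm wide, 16 mm high, 60 mm clear between them. A gripper does not fit between them, so the sliding jaw cannot be reached upright: come in tilted beneath them from the robot's side.
- tray_floor (a point): Centre of the inner floor of the dark steel scrap tray: 114 mm (clamp x) by 454 mm (clamp y) inside, walls 3 mm thick, rims 40 mm above the bench, 10 mm lower than the bed top; its near wall stands against the back edge of the bed. Axes as the clamp.
- jaw (a joint): Travel of the sliding jaw along the bed in m: 0 at the +y end (clamp y of the post = 200 mm), growing as it slides towards clamp -y, to the fixed jaw; range 0 to 0.33. Slides stiffly (about 4 N) and stays where it is left.
- post (a point): On the axis of the sliding jaw's upright round steel post (the handle), 24 mm in diameter; post top 76 mm, this point 50 mm above the bed top. The jaw's foot is 44 mm wide (x), 18 mm high, from 50 mm on the +y side of the post to 71 mm on the -y side, where the jaw plate stands 56 mm above the bed.
- pointer (a point): Tip of the sliding jaw's thin steel pointer, level with the post in y, reaching 62 mm towards the robot from the post's axis, 4 mm above the bed top; the tip is 4 mm wide.
- tab: White setting tab on the robot-side edge of the bed, fixed; 14 mm wide along the bed, sticking out to 82 mm from the bed's centre line, top 48 mm above the bench. Origin on the bench under the bed's centre line at the tab's y; axes as the clamp.
- tab_mark (a point): Middle of the tab's top, where the pointer's tip should come (62 mm from the bed's centre line, 48 mm above the bench).
- offcut_a: Plain wooden block 28 x 75 x 24 mm (x, y, z) lying on the bed between the jaws; origin at the centre of its underside, long side along its y.
- offcut_b: Stepped wooden block 30 x 64 mm (x, y), 18 mm high, 32 mm high over its +y half, lying on the bed between the jaws; origin at the centre of its underside, long side along its y.
- can: Red tin, 90 mm in diameter, 110 mm high, standing on the bench; origin at the centre of its underside. Bystander.
- bottle: Blue bottle with an orange cap, 72 mm in diameter, 190 mm high, standing on the bench; origin at the centre of its underside. Bystander.
- wrench: Steel wrench 200 mm long, lying flat on the bench; long side along its x. Bystander.

How it is judged:
On the way, in this order (a step that is already met when the one before it is completed fails the run):
1. both offcuts lie in the scrap tray (x of offcut_a in the frame of tray_floor between -0.057 and 0.057 m and y of offcut_a in the frame of tray_floor between -0.227 and 0.227 m and z of each of offcut_a, offcut_b in the frame of tray_floor below 0.045 m and x of offcut_b in the frame of tray_floor between -0.057 and 0.057 m and y of offcut_b in the frame of tray_floor between -0.227 and 0.227 m), for 0.2 s.
2. then the sliding jaw's pointer is at the setting tab (y of pointer in the frame of tab between -0.007 and 0.007 m), for 0.2 s.
At the end, for the whole second after the job is handed in: Both offcuts lie at rest inside the scrap tray (origin within the tray's inner walls, less than 45 mm above its floor), and the sliding jaw stands still with its pointer within 7 mm of the middle of the setting tab along the bed (all of step 1 and all of step 2 and linear speed of each of offcut_a, offcut_b below 0.02 m/s and velocity of joint jaw between -0.004 and 0.004 m/s); the robot touches nothing.
It fails at once if the can, the bottle or the wrench is moved by more than 30 mm (distance of any of can, bottle, wrench from where it was at the start of the episode above 0.03 m).
It also fails if it takes over 61 s, if anything falls off the work surface, if the arm or the gripper's body presses on something with over 40 N, if the wrist force passes 120 N, or if a joint passes its speed limit or range.

## Working session

There is one attempt and no reset: what is moved stays moved. The work goes in short steps, Python scripts to look and compute and a tool call to move; the robot and the scene stay as the last step left them, time stands still between calls to the robot, and variables do not carry over. Pictures are saved under pics/ and viewed, at most 10 in all, crops included, and the job is handed in when it is done.

Besides the shell and the picture viewer there is one more tool, called after "Request:" by a JSON object that holds its "op" and its "data", one argument or row to a line. arm_command: Moves the arm, as the interface text tells. Its arguments: {"type":"object","properties":{"moves":{"type":"array"},"newtons":{"type":"number"}},"required":["moves"]}

```bash
ls; mkdir -p pics; cat > h.py <<'E'
import numpy as np, cv2
from scipy.spatial.transform import Rotation as R
from workcell import *
def Rq(q): return R.from_quat([q[1],q[2],q[3],q[0]])
def cam(n):
    i=camera_info(n); f=192/np.tan(np.radians(i['fovy'])/2); return i,f
def world(n,uv,d):
    i,f=cam(n); uv=np.atleast_2d(uv).astype(float); d=np.atleast_1d(d)
    p=np.c_[(uv[:,0]-i['cx'])/f,(uv[:,1]-i['cy'])/f,np.ones(len(uv))]*d[:,None]
    o=np.array(i['orientation'])
    Rm=Rq(o).as_matrix() if o.size==4 else o[:3,:3]
    return p@Rm.T+np.array(i['eye'])
E
python3 - <<'E'
from h import *
for n in('scene','top'):
    p,d=read_camera(n); cv2.imwrite(f'pics/{n}0.png',p); np.save(f'{n}0.npy',d); cv2.imwrite(f'{n}raw.png',p)
    print(n,camera_info(n))
    for l in('clamp','post','pointer','tab','offcut_a','offcut_b','can','bottle','wrench','tray_floor'):
        try: r=recognise(n,l)
        except Exception as e: print(l,e); continue
        for k in r[:2]:
            u,v=map(int,np.round(k['point'])); dd=d[v,u]
            print(l,round(k['confidence'],2),u,v,np.round(world(n,k['point'],dd)[0],3))
print(camera_info('wrist'),get_state())
E
```

```text
pics
scene {'fovy': 56.11188253026856, 'cx': 259.4229581388962, 'cy': 186.11572875044138, 'eye': array([ 1.23770374, -0.14267599,  1.0214264 ]), 'orientation': array([-0.27575725,  0.72115984,  0.59203349, -0.23104712])}
clamp 0.68 256 245 [ 0.617 -0.039  0.05 ]
post 0.69 296 226 [0.581 0.102 0.065]
pointer 0.58 297 228 [0.589 0.102 0.064]
offcut_a 0.82 248 230 [ 0.571 -0.056  0.07 ]
offcut_a 0.74 222 237 [ 0.588 -0.14   0.079]
offcut_b 0.82 248 230 [ 0.571 -0.056  0.07 ]
offcut_b 0.74 222 237 [ 0.588 -0.14   0.079]
can 0.7 119 201 [ 0.394 -0.458  0.105]
bottle 0.98 402 194 [0.549 0.477 0.102]
bottle 0.32 331 189 [0.399 0.292 0.001]
wrench 0.46 296 225 [0.579 0.102 0.065]
tray_floor 0.72 253 246 [ 0.62  -0.05   0.049]
tray_floor 0.37 402 194 [0.55  0.476 0.101]
top {'fovy': 57.661240625834644, 'cx': 252.26350400460396, 'cy': 197.52483858591134, 'eye': array([0.31125991, 0.01930102, 1.28517546]), 'orientation': array([-0.06689769,  0.70559512, -0.70240744,  0.06545229])}
clamp 0.68 269 179 [ 0.616 -0.038  0.048]
clamp 0.33 228 189 [0.568 0.109 0.084]
post 0.62 227 191 [0.565 0.111 0.0
[... 955 characters left out ...]
{'clock': 1.1, 'joint_pos': array([-1.40361210e+00,  3.13178262e-01,  4.61399840e-02,  1.30360095e+00,
       -5.08705197e-06,  1.43121385e+00]), 'qvel': array([-0.00063803,  0.0011539 , -0.00057094,  0.00041288,  0.00025328,
       -0.00025811]), 'tau': array([ 3.98801049e-04, -4.80481124e+01,  2.98817021e+01,  3.86956508e-04,
       -1.38730306e-04, -1.99421791e-06]), 'tcp_pos': array([ 0.1736467 , -0.54821905,  0.21125194]), 'orientation': array([ 7.85761714e-05,  9.88259815e-01,  1.52782633e-01, -1.45927940e-06]), 'wrist_force': array([-0.43102199,  0.07381791, -0.46944696]), 'ft_torque': array([ 0.0125802 ,  0.01024159, -0.01501401]), 'grip_force': 0.0, 'finger_gap': 0.0856255886623771}
```

```bash
python3 - <<'E'
import cv2,numpy as np
a=cv2.imread('pics/scene0.png')[150:330,150:380]
b=cv2.imread('pics/top0.png')[130:260,130:400]
a=cv2.resize(a,(540,int(180*540/230)),interpolation=2)[:420]
cv2.imwrite('pics/s1.png',cv2.resize(cv2.imread('pics/scene0.png')[150:330,140:380],(800,600),interpolation=2))
cv2.imwrite('pics/t1.png',cv2.resize(b,(800,385),interpolation=2))
E
```

```text
(no output)
```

View pics/s1.png

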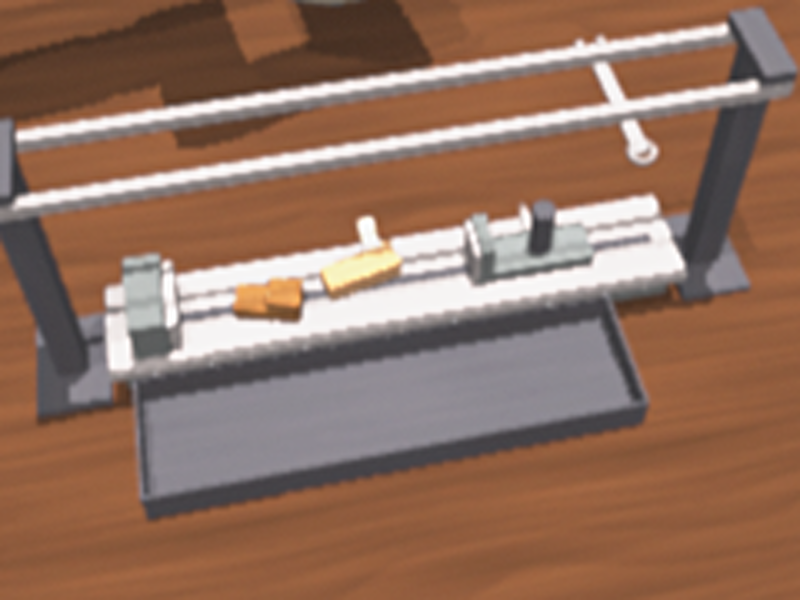

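View pics/t1.png

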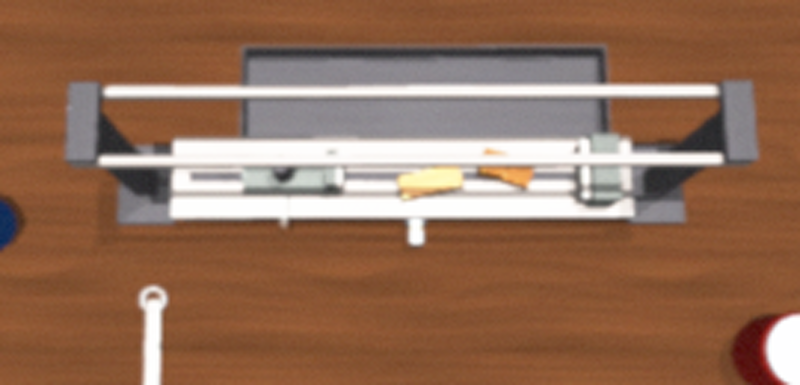

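The scene shows offcut_b (orange, stepped) near scene px (222,237), offcut_a (yellow) at (248,230), the jaw post at (302,218) and the tab at (250,218). The tray is behind the bed and everything is under the two bars. Next I fit the clamp pose from depth.

```bash
cat > fit.py <<'E'
from h import *
def cloud(n,f=None):
    d=np.load(f or f'{n}0.npy'); p=cv2.imread(f'{n}raw.png'); v,u=np.nonzero(d>0)
    return world(n,np.c_[u,v],d[v,u]),p[v,u].astype(int),np.c_[u,v]
if __name__=='__main__':
  for n in('scene','top'):
    P,C,U=cloud(n)
    roi=(P[:,0]>.45)&(P[:,0]<.8)&(abs(P[:,1]-0)<.42)
    for nm,lo,hi in(('bed',.044,.056),('bar',.285,.306)):
        m=roi&(P[:,2]>lo)&(P[:,2]<hi)
        if nm=='bed': m&=C.min(1)>130
        q=P[m][:,:2]; r=cv2.minAreaRect((q*1000).astype(np.float32)); print(n,nm,m.sum(),r,P[m][:,2].mean())
    # offcuts: orange/yellow
    m=roi&(P[:,2]>.05)&(P[:,2]<.1)&(C[:,2]-C[:,0]>60)&(C[:,2]>150)
    for nm,s in(('yellow',C[:,1]>160),('orange',C[:,1]<=160)):
        q=P[m&s]; r=cv2.minAreaRect((q[:,:2]*1000).astype(np.float32)); print(n,nm,len(q),r,q.mean(0).round(3),q[:,2].max())
    m=roi&(P[:,2]>.115)&(P[:,2]<.14)&(P[:,1]<.2)&(P[:,1]>0); print('post top',m.sum(),P[m].mean(0).round(4))
    m=roi&(P[:,2]>.02)&(P[:,2]<.056)&(P[:,0]<.555)&(C.min(1)>130)&(abs(P[:,1])<.2)
    print('tab/pointer side'); 
    q=P[m]; q=q[q[:,0]<.535]; print(q[np.argsort(q[:,1])].round(3)[:40])
E
python3 fit.py
```

```text
scene bed 2958 ((562.272216796875, -22.383148193359375), (134.60365295410156, 560.4591064453125), 0.47546812891960144) 0.047733485842563844
scene bar 2205 ((578.2464599609375, -23.158538818359375), (83.87974548339844, 667.0089111328125), 0.2752624452114105) 0.29205465827789157
scene yellow 165 ((577.810302734375, -99.51042938232422), (45.95354080200195, 159.93275451660156), 5.45377254486084) [ 0.575 -0.1    0.072] 0.08444021806011448
scene orange 122 ((590.412109375, -99.973388671875), (28.073755264282227, 160.32034301757812), 2.8335070610046387) [ 0.587 -0.112  0.069] 0.08385487202319541
post top 44 [0.5798 0.1193 0.1219]
tab/pointer side
[[ 0.532 -0.2    0.046]
 [ 0.53  -0.199  0.049]
 [ 0.535 -0.196  0.049]
 [ 0.528 -0.196  0.046]
 [ 0.533 -0.193  0.045]
 [ 0.529 -0.193  0.046]
 [ 0.53  -0.19   0.047]
 [ 0.53  -0.186  0.046]
 [ 0.533 -0.183  0.048]
 [ 0.533 -0.18   0.048]
 [ 0.528 -0.18   0.046]
 [ 0.533 -0.177  0.046]
 [ 0.528 -0.176  0.046]
 [ 0.534 -0.174  0.047]
 [ 0.531 -0.173  0.049]
 [ 0.531 -0.17   0.047]
 [ 0.534 -0.167  0.046]
 [ 0.532 -0.167  0.048]
 [ 0.53  -0.163  0.0
[... 1408 characters left out ...]
54]
 [ 0.527 -0.185  0.048]
 [ 0.534 -0.185  0.05 ]
 [ 0.529 -0.185  0.054]
 [ 0.528 -0.183  0.043]
 [ 0.534 -0.182  0.049]
 [ 0.529 -0.181  0.055]
 [ 0.527 -0.179  0.046]
 [ 0.534 -0.178  0.05 ]
 [ 0.53  -0.178  0.053]
 [ 0.528 -0.176  0.04 ]
 [ 0.531 -0.175  0.047]
 [ 0.533 -0.174  0.056]
 [ 0.527 -0.171  0.047]
 [ 0.53  -0.171  0.05 ]
 [ 0.533 -0.171  0.052]
 [ 0.527 -0.168  0.045]
 [ 0.533 -0.167  0.054]
 [ 0.529 -0.167  0.054]
 [ 0.527 -0.164  0.047]
 [ 0.53  -0.164  0.05 ]
 [ 0.527 -0.16   0.047]
 [ 0.53  -0.16   0.048]
 [ 0.533 -0.16   0.053]
 [ 0.527 -0.157  0.045]
 [ 0.53  -0.156  0.051]
 [ 0.533 -0.156  0.053]
 [ 0.527 -0.154  0.044]
 [ 0.53  -0.153  0.052]
 [ 0.533 -0.152  0.055]]
```

```bash
python3 - <<'E'
from fit import *
for n in('scene','top'):
    P,C,U=cloud(n)
    roi=(P[:,0]>.45)&(P[:,0]<.8)&(abs(P[:,1]-0)<.3)
    m=roi&(P[:,2]>.025)&(P[:,2]<.065)&(P[:,0]<.522)&(P[:,0]>.49)&(C.min(1)>110)
    for nm,s in(('tab',P[:,1]<.03),('ptr',P[:,1]>.06)):
        q=P[m&s]; print(n,nm,len(q),q.min(0).round(3),q.max(0).round(3),q.mean(0).round(4))
    m=roi&(P[:,2]>.058)&(P[:,2]<.1)&(C[:,2]-C[:,0]>60)&(C[:,2]>150)
    for nm,s in(('A',P[:,1]>-.098),('B',P[:,1]<-.098)):
        q=P[m&s]; print(n,nm,len(q),q.min(0).round(3),q.max(0).round(3),q.mean(0).round(4),cv2.minAreaRect((q[:,:2]*1000).astype(np.float32)))
    m=roi&(P[:,2]>.09)&(P[:,2]<.135)&(abs(P[:,1]-.12)<.06); q=P[m];print('post',len(q),q.min(0).round(3),q.max(0).round(3),q.mean(0).round(4))
E
```

```text
scene tab 28 [ 0.495 -0.048  0.037] [ 0.522 -0.033  0.049] [ 0.5087 -0.0404  0.045 ]
scene ptr 3 [0.518 0.117 0.049] [0.521 0.121 0.058] [0.5192 0.1192 0.0539]
scene A 129 [ 0.548 -0.094  0.058] [ 0.59  -0.02   0.076] [ 0.5732 -0.0552  0.0689] ((569.6712036132812, -56.878631591796875), (29.361492156982422, 72.86735534667969), 14.473015785217285)
scene B 156 [ 0.561 -0.18   0.06 ] [ 0.606 -0.115  0.084] [ 0.5857 -0.1474  0.0727] ((584.9995727539062, -147.58984375), (64.00505828857422, 32.00429916381836), 71.74089813232422)
post 118 [0.557 0.06  0.09 ] [0.6   0.131 0.126] [0.5821 0.0999 0.1097]
top tab 33 [ 0.496 -0.053  0.035] [ 0.522 -0.031  0.055] [ 0.5098 -0.0428  0.0484]
top ptr 4 [0.516 0.116 0.055] [0.521 0.12  0.062] [0.5182 0.1177 0.0581]
top A 154 [ 0.546 -0.094  0.059] [ 0.584 -0.019  0.083] [ 0.5644 -0.0572  0.0749] ((565.5269775390625, -57.48129653930664), (27.965415954589844, 73.1448974609375), 13.275381088256836)
top B 93 [ 0.563 -0.18   0.059] [ 0.603 -0.117  0.088] [ 0.5773 -0.1521  0.0744] ((582.0065307617188, -150.3203887939453), (61.6815071105957, 29.17311668395996), 72.96014404296875)
post 40 [0.553 0.061 0.091] [0.597 0.127 0.129] [0.5673 0.0923 0.1089]
```

```bash
cat >> h.py <<'E'
def tilt(deg,yaw=0):
    c,s=np.cos(np.radians(deg)),np.sin(np.radians(deg))
    return R.from_euler('z',yaw,degrees=True)*R.from_matrix(np.array([[-s,0,c],[0,1,0],[-c,0,-s]]))
def rows(wps,g,p=None,r=None):
    """wps: (pos, Rot or None, n[, rotvec world override])"""
    if p is None:
        s=get_state(); p=s['tcp_pos']; r=Rq(s['orientation'])
    for w in wps:
        q,t,n=w[:3]; q=np.array(q); t=t if t is not None else r
        rv=np.array(w[3]) if len(w)>3 else (t*r.inv()).as_rotvec(); p0,r0=p,r
        for k in range(1,n+1):
            pn=p0+(q-p0)*k/n; rn=R.from_rotvec(rv*k/n)*r0
            sh=np.round(r.inv().apply(pn-p)*1000,1); tr=np.round((r.inv()*rn).as_rotvec(),4)
            print(','.join(f'{x:g}' for x in [g,*sh,*tr])+',')
            p=p+r.apply(sh/1000); r=r*R.from_rotvec(tr)
    print(p.round(4),r.as_matrix().round(3).tolist()); return p,r
E
python3 - <<'E'
from h import *
s=get_state();p=s['tcp_pos'];r=Rq(s['orientation'])
x=r.as_matrix()[:,0];yaw=np.arctan2(x[1],x[0]);print(yaw)
p,r=rows([([.45,-.06,.23],None,16,[0,0,np.pi-yaw])],-.4)
rows([([.47,-.06,.15],tilt(35),6)],-.4,p,r)
E
```

```text
0.3067667055440939
-0.4,25.7,-23.9,-1.2,-0,0,-0.1772,
-0.4,29.5,-18.9,-1.2,-0,0.0001,-0.1772,
-0.4,32.3,-13.5,-1.1,-0,-0,-0.1771,
-0.4,34.3,-7.6,-1.2,-0,0,-0.1772,
-0.4,35,-1.4,-1.2,-0,0,-0.1772,
-0.4,34.8,4.8,-1.1,-0,0.0001,-0.1772,
-0.4,33.3,10.8,-1.2,-0,-0,-0.1771,
-0.4,30.9,16.6,-1.2,-0,0,-0.1772,
-0.4,27.5,21.7,-1.2,-0,0,-0.1772,
-0.4,23.3,26.2,-1.1,-0,0,-0.1772,
-0.4,18.3,30,-1.2,-0,0.0001,-0.1771,
-0.4,12.7,32.6,-1.2,-0,-0,-0.1772,
-0.4,6.7,34.4,-1.1,-0,0,-0.1772,
-0.4,0.6,35.1,-1.2,-0.0001,0,-0.1772,
-0.4,-5.6,34.6,-1.2,0,0.0001,-0.1771,
-0.4,-11.7,33.1,-1.1,0,-0,-0.1772,
[ 0.4501 -0.06    0.23  ] [[-1.0, 0.0, 0.0], [0.0, 1.0, 0.0], [-0.0, 0.0, -1.0]]
-0.4,-3.3,-0,13.3,0,-0.16,-0,
-0.4,-1.2,-0,13.7,0.0001,-0.16,-0,
-0.4,1.1,-0,13.7,-0,-0.16,-0.0001,
-0.4,3.2,-0,13.4,0,-0.1599,0,
-0.4,5.3,-0,12.7,0,-0.16,0,
-0.4,7.2,-0,11.6,0.0001,-0.16,-0,
[ 0.47 -0.06  0.15] [[-0.574, 0.0, 0.819], [0.0, 1.0, -0.0], [-0.819, -0.0, -0.574]]
```

Request:
{"op": "arm_command", "data": {
  "moves": [-0.4, 25.7, -23.9, -1.2, 0, 0, -0.177, -0.4, 29.5, -18.9, -1.2, 0, 0, -0.177, -0.4, 32.3, -13.5, -1.2, 0, 0, -0.177, -0.4, 34.3, -7.6, -1.2, 0, 0, -0.177, -0.4, 35, -1.4, -1.2, 0, 0, -0.177, -0.4, 34.8, 4.8, -1.2, 0, 0, -0.177, -0.4, 33.3, 10.8, -1.2, 0, 0, -0.177, -0.4, 30.9, 16.6, -1.2, 0, 0, -0.177],
  "newtons": 40
}}

```text
clock: 2.1
tcp_pos: [0.3125, -0.3032, 0.221]
orientation: [0.0, 0.649, 0.761, -0.0]
wrist_force: [0.2, 0.0, -0.2]
finger_gap: 0.0261
grip_force: 0.0
```

Request:
{"op": "arm_command", "data": {
  "moves": [-0.4, 27.5, 21.7, -1.2, 0, 0, -0.177, -0.4, 23.3, 26.2, -1.2, 0, 0, -0.177, -0.4, 18.3, 30, -1.2, 0, 0, -0.177, -0.4, 12.7, 32.6, -1.2, 0, 0, -0.177, -0.4, 6.7, 34.4, -1.2, 0, 0, -0.177, -0.4, 0.6, 35.1, -1.2, 0, 0, -0.177, -0.4, -5.6, 34.6, -1.2, 0, 0, -0.177, -0.4, -11.7, 33.1, -1.2, 0, 0, -0.177]
}}

```text
clock: 3.1
tcp_pos: [0.4512, -0.0593, 0.2306]
orientation: [0.0, -0.002, 1.0, -0.0]
wrist_force: [-0.2, -0.3, 0.3]
finger_gap: 0.0254
grip_force: 0.0
```

Request:
{"op": "arm_command", "data": {
  "moves": [-0.4, -3.3, 0, 13.3, 0, -0.16, 0, -0.4, -1.2, 0, 13.7, 0, -0.16, 0, -0.4, 1.1, 0, 13.7, 0, -0.16, 0, -0.4, 3.2, 0, 13.4, 0, -0.16, 0, -0.4, 5.3, 0, 12.7, 0, -0.16, 0, -0.4, 7.2, 0, 11.6, 0, -0.16, 0, -0.4, 0, 0, 0, 0, 0, 0]
}}

```text
clock: 3.98
tcp_pos: [0.4944, -0.0855, 0.2139]
orientation: [0.428, -0.004, 0.904, 0.012]
wrist_force: [-0.5, 0.5, -0.8]
finger_gap: 0.0254
grip_force: 0.0
```

```bash
python3 - <<'E'
from h import *
s=get_state();print(s['joint_pos'].round(3),s['tcp_pos'].round(4),Rq(s['orientation']).as_matrix().round(3).tolist(),s['qvel'].round(3))
E
```

```text
[-0.671 -0.423 -1.025  0.22   0.524 -0.471] [ 0.4944 -0.0855  0.2139] [[-0.634, -0.018, 0.773], [0.002, 1.0, 0.026], [-0.773, 0.018, -0.634]] [ 0.041  0.018 -0.038  0.06  -0.041  0.014]
```

```bash
python3 - <<'E'
from h import *
rows([([.49,-.057,.17],tilt(62),4),([.505,-.057,.12],tilt(55),3)],-.4)
E
```

```text
-0.4,9.2,6.9,6.3,0.0065,0.0988,0.0007,
-0.4,8.6,7,7.1,0.0064,0.0987,0.0007,
-0.4,7.8,7.1,7.9,0.0065,0.0988,0.0007,
-0.4,7,7,8.6,0.0064,0.0987,0.0007,
-0.4,3.4,0,17.1,0,-0.0407,0,
-0.4,4.1,0,16.9,0,-0.0407,0,
-0.4,4.8,0,16.7,0,-0.0408,0,
[ 0.505 -0.057  0.12 ] [[-0.819, -0.0, 0.574], [-0.0, 1.0, 0.0], [-0.574, 0.0, -0.819]]
```

Request:
{"op": "arm_command", "data": {
  "moves": [-0.4, 9.2, 6.9, 6.3, 0.0065, 0.099, 0, -0.4, 8.6, 7, 7.1, 0.0065, 0.099, 0, -0.4, 7.8, 7, 7.9, 0.0065, 0.099, 0, -0.4, 7, 7, 8.6, 0.0065, 0.099, 0, -0.4, 0, 0, 0, 0, 0, 0]
}}

```text
clock: 4.6
tcp_pos: [0.4892, -0.0533, 0.1673]
orientation: [0.239, -0.004, 0.971, 0.001]
wrist_force: [-0.6, -0.8, 0.3]
finger_gap: 0.0256
grip_force: 0.0
```

```bash
python3 - <<'E'
from h import *
s=get_state();print(s['joint_pos'].round(3),s['tcp_pos'].round(4),Rq(s['orientation']).as_matrix().round(3).tolist())
rows([([.505,-.057,.12],tilt(55),4)],-.4)
E
```

```text
[-0.394 -0.203 -0.744  0.581  0.183 -0.36 ] [ 0.4892 -0.0533  0.1673] [[-0.886, -0.009, 0.463], [-0.007, 1.0, 0.005], [-0.463, 0.001, -0.886]]
-0.4,2,-1,12.3,0.0013,-0.0323,0.0018,
-0.4,2.4,-0.9,12.2,0.0013,-0.0322,0.0017,
-0.4,2.7,-0.9,12.2,0.0014,-0.0323,0.0018,
-0.4,3.2,-1,12,0.0013,-0.0323,0.0017,
[ 0.505 -0.057  0.12 ] [[-0.819, -0.0, 0.574], [-0.0, 1.0, -0.0], [-0.574, -0.0, -0.819]]
```

Request:
{"op": "arm_command", "data": {
  "moves": [-0.4, 2, -1, 12.3, 0.0013, -0.032, 0.0018, -0.4, 2.4, -1, 12.2, 0.0013, -0.032, 0.0018, -0.4, 2.7, -1, 12.2, 0.0013, -0.032, 0.0018, -0.4, 3.2, -1, 12, 0.0013, -0.032, 0.0018, -0.4, 0, 0, 0, 0, 0, 0]
}}

```text
clock: 5.22
tcp_pos: [0.5023, -0.0579, 0.1185]
orientation: [0.3, 0.002, 0.954, 0.0]
wrist_force: [0.3, 0.1, -0.6]
finger_gap: 0.0257
grip_force: 0.0
```

```bash
python3 - <<'E'
from h import *
s=get_state();print(s['joint_pos'].round(3),s['tcp_pos'].round(4),Rq(s['orientation']).as_matrix().round(3).tolist())
rows([([.53,-.057,.066],tilt(42),4),([.655,-.057,.066],None,4)],-.4)
E
```

```text
[-0.428 -0.185 -0.949  0.241  0.239 -0.354] [ 0.5023 -0.0579  0.1185] [[-0.82, 0.004, 0.572], [0.004, 1.0, -0.001], [-0.572, 0.001, -0.82]]
-0.4,1.8,0.2,14.7,-0.0004,-0.0571,-0.0009,
-0.4,2.7,0.3,14.6,-0.0003,-0.0571,-0.0009,
-0.4,3.6,0.2,14.4,-0.0004,-0.0572,-0.0009,
-0.4,4.3,0.2,14.2,-0.0003,-0.0571,-0.0009,
-0.4,-20.9,0,23.2,0,0,0,
-0.4,-20.9,0,23.3,0,0,0,
-0.4,-20.9,0,23.2,0,0,0,
-0.4,-21,0,23.2,0,0,0,
[ 0.655  -0.057   0.0661] [[-0.669, 0.0, 0.743], [-0.0, 1.0, -0.0], [-0.743, -0.0, -0.669]]
```

```bash
python3 - <<'E'
from h import *
p,r=rows([([.53,-.057,.067],tilt(50),4)],-.4)
rows([([.575,-.057,.067],tilt(45),4),([.655,-.057,.067],tilt(38),7)],-.4,p,r)
E
```

```text
-0.4,1.7,0.2,14.5,-0.0003,-0.0222,-0.0009,
-0.4,2,0.3,14.5,-0.0003,-0.0222,-0.0009,
-0.4,2.4,0.2,14.4,-0.0003,-0.0222,-0.001,
-0.4,2.6,0.2,14.4,-0.0003,-0.0223,-0.0009,
[ 0.53  -0.057  0.067] [[-0.766, -0.0, 0.643], [-0.0, 1.0, 0.0], [-0.643, -0.0, -0.766]]
-0.4,-8.6,0,7.2,0,-0.0218,0,
-0.4,-8.5,0,7.5,0,-0.0218,0,
-0.4,-8.2,0,7.6,0,-0.0218,0,
-0.4,-8.1,0,7.7,0,-0.0218,0,
-0.4,-8.1,0,8.1,0,-0.0175,0,
-0.4,-7.9,0,8.2,0,-0.0174,0,
-0.4,-7.8,0,8.4,0,-0.0175,0,
-0.4,-7.7,0,8.5,0,-0.0174,0,
-0.4,-7.5,0,8.6,0,-0.0175,0,
-0.4,-7.3,0,8.8,0,-0.0174,0,
-0.4,-7.2,0,8.9,0,-0.0175,0,
[ 0.655  -0.057   0.0669] [[-0.616, -0.0, 0.788], [-0.0, 1.0, 0.0], [-0.788, -0.0, -0.616]]
```

Request:
{"op": "arm_command", "data": {
  "moves": [-0.4, 1.7, 0.2, 14.5, 0, -0.022, -0.001, -0.4, 2, 0.2, 14.5, 0, -0.022, -0.001, -0.4, 2.4, 0.2, 14.4, 0, -0.022, -0.001, -0.4, 2.6, 0.2, 14.4, 0, -0.022, -0.001, -0.4, 0, 0, 0, 0, 0, 0]
}}

```text
clock: 5.85
tcp_pos: [0.543, -0.0612, 0.0783]
orientation: [0.335, -0.001, 0.942, 0.001]
wrist_force: [-0.3, -0.1, -0.1]
finger_gap: 0.0256
grip_force: 0.0
```

```bash
python3 - <<'E'
from h import *
s=get_state();print(s['joint_pos'].round(3),s['tcp_pos'].round(4),Rq(s['orientation']).as_matrix().round(3).tolist())
E
```

```text
[-0.413 -0.034 -1.026 -0.061  0.259 -0.329] [ 0.543  -0.0612  0.0783] [[-0.775, -0.003, 0.632], [-0.002, 1.0, 0.002], [-0.632, 0.001, -0.775]]
```

```bash
cat > kin.py <<'E'
from h import *
from scipy.optimize import least_squares
D=[([-1.4036,.3132,.0461,1.3036,0,1.4312],[.1736,-.5482,.2113]),
([-0.671,-0.423,-1.025,0.22,0.524,-0.471],[.4944,-.0855,.2139]),
([-0.394,-0.203,-0.744,0.581,0.183,-0.36],[.4892,-.0533,.1673]),
([-0.428,-0.185,-0.949,0.241,0.239,-0.354],[.5023,-.0579,.1185]),
([-0.413,-0.034,-1.026,-0.061,0.259,-0.329],[.543,-.0612,.0783])]
import json,os
if os.path.exists('extra.json'): D+=json.load(open('extra.json'))
def Ry(a): c,s=np.cos(a),np.sin(a); return np.array([[c,0,s],[0,1,0],[-s,0,c]])
def Rz(a): c,s=np.cos(a),np.sin(a); return np.array([[c,-s,0],[s,c,0],[0,0,1]])
# pitch 0 => tool along +x (arm radial); tool z dir = Rz(j1) Ry(pitch) Rz(j5) x
def fk(k,q,ori=True):
    a,h,l1,l2,e2,l3,d,l4=k; p2=q[1];p3=q[1]-q[2];p4=p3+q[3]
    w=np.array([a,d,h])+Ry(p2)@[0,0,l1]+Ry(p3)@[l2,0,e2]+Ry(p4)@[l3,0,0]
    t=Ry(p4)@Rz(q[4])@[1,0,0]
    return Rz(q[0])@(w+l4*t),Rz(q[0])@t,Rz(q[0])@w
def fit():
    f=lambda k: np.r_[np.concatenate([fk(k,q)[0]-p for q,p in D]),1e-3*(k-[0,.1,.3,.3,0,.0,.08,.3])]
    r=least_squares(f,[0,.1,.3,.3,0,.0,.08,.3]); return r.x,r
lo=np.array([-2.76,-.86,-1.03,-2.2,-1.47]);hi=np.array([2.76,1.69,1.26,2.34,1.5])
def ik(k,p,t,q0):
    r=least_squares(lambda q:np.r_[fk(k,q)[0]-p,.3*(fk(k,q)[1]-t)],np.clip(q0,lo+.01,hi-.01),bounds=(lo,hi)); return r.x,np.abs(r.fun).max()
if __name__=='__main__':
    k,r=fit(); print(k.round(4),(r.fun[:-8].reshape(-1,3)*1000).round(1))
    q0=np.array(D[4][0][:5])
    for x in(.53,.545,.575,.60,.63,.655,.67):
        for th in(35,40,45,50,55,60,65,70):
            q,e=ik(k,np.array([x,-.057,.067]),tilt(th).as_matrix()[:,2],q0)
            if e<.002: print(x,th,q.round(2),fk(k,q)[2].round(3));break
E
python3 kin.py
```

```text
[-0.      0.2322  0.5197  0.409   0.0558  0.141   0.08    0.3205] [[ 0.1  0.1 -0.2]
 [-0.1  0.   0.1]
 [ 0.2 -0.3  0.2]
 [-0.1  0.1  0. ]
 [ 0.1  0.2 -0.2]]
0.53 55 [-0.39 -0.03 -0.99  0.03  0.22] [ 0.346 -0.057  0.33 ]
0.545 55 [-0.38  0.   -0.96  0.03  0.21] [ 0.361 -0.057  0.33 ]
0.575 50 [-0.37  0.05 -1.   -0.15  0.23] [ 0.369 -0.057  0.312]
0.6 50 [-0.35  0.1  -0.95 -0.14  0.22] [ 0.394 -0.057  0.312]
0.63 45 [-0.34  0.16 -0.98 -0.33  0.24] [ 0.403 -0.057  0.294]
0.655 40 [-0.33  0.23 -1.02 -0.53  0.25] [ 0.41  -0.057  0.273]
0.67 40 [-0.32  0.25 -0.99 -0.52  0.24] [ 0.425 -0.057  0.273]
```

```bash
python3 - <<'E'
from kin import *
k,_=fit()
q=np.array(D[4][0][:5])
for p,t in [([.522,-.057,.085],62),([.525,-.057,.064],60),([.575,-.057,.064],53),([.61,-.057,.064],49),([.655,-.057,.064],43)]:
    q,e=ik(k,np.array(p),tilt(t).as_matrix()[:,2],q); print(p,t,q.round(2),round(e,4))
p,r=rows([([.522,-.057,.085],tilt(62),3),([.525,-.057,.064],tilt(60),2)],-.4)
rows([([.575,-.057,.064],tilt(53),4),([.61,-.057,.064],tilt(49),3),([.655,-.057,.064],tilt(43),4)],-.4,p,r)
E
```

```text
[0.522, -0.057, 0.085] 62 [-0.37 -0.03 -0.84  0.3   0.17] 0.0
[0.525, -0.057, 0.064] 60 [-0.37 -0.01 -0.91  0.18  0.18] 0.0
[0.575, -0.057, 0.064] 53 [-0.36  0.06 -0.95 -0.05  0.21] 0.0
[0.61, -0.057, 0.064] 49 [-0.34  0.12 -0.95 -0.19  0.22] 0.0
[0.655, -0.057, 0.064] 43 [-0.32  0.22 -0.97 -0.41  0.24] 0.0
-0.4,4,1.4,-6.2,0.0007,0.0651,0.0006,
-0.4,4.4,1.5,-5.8,0.0007,0.0652,0.0006,
-0.4,4.8,1.4,-5.6,0.0008,0.0651,0.0006,
-0.4,3.6,-0,10,-0,-0.0174,0,
-0.4,3.8,-0,9.9,-0,-0.0175,0,
[ 0.525 -0.057  0.064] [[-0.866, 0.0, 0.5], [-0.0, 1.0, -0.0], [-0.5, -0.0, -0.866]]
-0.4,-10.8,-0,6.2,-0,-0.0305,0,
-0.4,-10.7,-0,6.6,-0,-0.0306,0,
-0.4,-10.4,-0,6.9,-0,-0.0305,0,
-0.4,-10.2,-0,7.2,-0,-0.0306,0,
-0.4,-9.3,-0,7,-0,-0.0233,0,
-0.4,-9.2,-0,7.3,-0,-0.0232,0,
-0.4,-9,-0,7.4,-0,-0.0233,0,
-0.4,-8.5,-0,7.4,-0,-0.0262,0,
-0.4,-8.3,-0,7.6,-0,-0.0262,0,
-0.4,-8,-0,7.8,-0,-0.0261,0,
-0.4,-7.9,-0,8,-0,-0.0262,0,
[ 0.655 -0.057  0.064] [[-0.682, 0.0, 0.731], [-0.0, 1.0, -0.0], [-0.731, -0.0, -0.682]]
```

Request:
{"op": "arm_command", "data": {
  "moves": [-0.4, 4, 1.4, -6.2, 0.0007, 0.065, 0.0006, -0.4, 4.4, 1.4, -5.8, 0.0007, 0.065, 0.0006, -0.4, 4.8, 1.4, -5.6, 0.0007, 0.065, 0.0006, -0.4, 3.6, 0, 10, 0, -0.0175, 0, -0.4, 3.8, 0, 9.9, 0, -0.0175, 0, -0.4, 0, 0, 0, 0, 0, 0]
}}

```text
clock: 6.6
tcp_pos: [0.5235, -0.0565, 0.0635]
orientation: [0.258, 0.0, 0.966, 0.0]
wrist_force: [-0.5, -0.0, -0.4]
finger_gap: 0.0258
grip_force: 0.0
```

```bash
python3 - <<'E'
from h import *
p,r=rows([([.575,-.057,.064],tilt(53),4),([.61,-.057,.064],tilt(49),3),([.655,-.057,.064],tilt(43),4)],-.4)
E
```

```text
-0.4,-11.2,-0.1,6.3,0.0001,-0.0308,-0.0001,
-0.4,-11,-0.1,6.7,0.0001,-0.0307,-0.0001,
-0.4,-10.8,-0.2,7,0.0001,-0.0308,-0,
-0.4,-10.6,-0.1,7.4,0.0002,-0.0307,-0.0001,
-0.4,-9.3,0,7,-0,-0.0233,-0,
-0.4,-9.2,0,7.2,-0,-0.0233,-0,
-0.4,-9,0,7.5,-0,-0.0232,-0,
-0.4,-8.5,0,7.4,-0,-0.0262,-0,
-0.4,-8.3,0,7.6,-0,-0.0262,-0,
-0.4,-8.1,0,7.8,-0,-0.0262,-0,
-0.4,-7.9,0,8,-0,-0.0262,-0,
[ 0.655 -0.057  0.064] [[-0.682, 0.0, 0.731], [0.0, 1.0, -0.0], [-0.731, -0.0, -0.682]]
```

Request:
{"op": "arm_command", "data": {
  "moves": [-0.4, -11.2, 0, 6.3, 0, -0.031, 0, -0.4, -11, 0, 6.7, 0, -0.031, 0, -0.4, -10.8, 0, 7, 0, -0.031, 0, -0.4, -10.6, 0, 7.4, 0, -0.031, 0, -0.4, -9.3, 0, 7, 0, -0.023, 0, -0.4, -9.2, 0, 7.2, 0, -0.023, 0, -0.4, -9, 0, 7.5, 0, -0.023, 0]
}}

```text
clock: 7.48
tcp_pos: [0.6123, -0.0572, 0.066]
orientation: [0.352, -0.0, 0.936, -0.0]
wrist_force: [-0.4, -0.2, -0.4]
finger_gap: 0.0259
grip_force: 0.0
```

Request:
{"op": "arm_command", "data": {
  "moves": [-0.4, -8.5, 0, 7.4, 0, -0.026, 0, -0.4, -8.3, 0, 7.6, 0, -0.026, 0, -0.4, -8, 0, 7.8, 0, -0.026, 0, -0.4, -7.9, 0, 8, 0, -0.026, 0, -0.4, 0, 0, 0, 0, 0, 0]
}}

```text
clock: 8.1
tcp_pos: [0.657, -0.0572, 0.0653]
orientation: [0.4, -0.0, 0.917, -0.0]
wrist_force: [-0.3, -0.5, -0.5]
finger_gap: 0.0256
grip_force: 0.0
```

```bash
python3 - <<'E'
from h import *
print(get_state()['joint_pos'].round(3))
p,d=read_camera('scene'); cv2.imwrite('pics/s2.png',cv2.resize(p[150:330,140:380],(800,600),interpolation=2))
E
```

```text
[-0.323  0.217 -0.965 -0.406  0.235 -0.225]
```

View pics/s2.png

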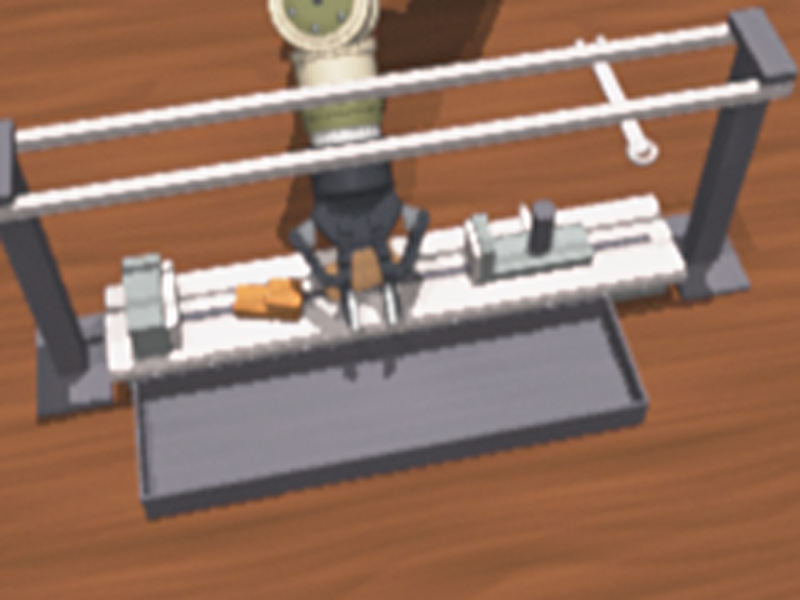

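The arm's fingers went over the yellow block, which is still on the bed at about px (365,268). The half-open tips stand back and higher than the TCP. I'll retract over it, shut the fingers and look again.

```bash
python3 - <<'E'
from h import *
p,r=rows([([.65,-.057,.085],tilt(45),1),([.52,-.057,.10],tilt(62),5)],-.4)
E
```

```text
-0.4,-10,0.1,-18.3,-0.0001,0.036,0.0002,
-0.4,16.3,-0,-20.5,-0,0.0593,0,
-0.4,17.4,-0,-19.5,-0,0.0594,0,
-0.4,18.6,-0,-18.4,-0,0.0593,0,
-0.4,19.6,-0,-17.3,-0,0.0594,0,
-0.4,20.6,-0,-16.1,-0,0.0593,0,
[ 0.5201 -0.057   0.1   ] [[-0.883, -0.0, 0.47], [-0.0, 1.0, -0.0], [-0.47, -0.0, -0.883]]
```

Request:
{"op": "arm_command", "data": {
  "moves": [-0.4, -10, 0, -18.3, 0, 0.036, 0, -0.4, 16.3, 0, -20.5, 0, 0.059, 0, -0.4, 17.4, 0, -19.5, 0, 0.059, 0, -0.4, 18.6, 0, -18.4, 0, 0.059, 0, -0.4, 19.6, 0, -17.3, 0, 0.059, 0, -1, 20.6, 0, -16.1, 0, 0.059, 0, -1, 0, 0, 0, 0, 0, 0, -1, 0, 0, 0, 0, 0, 0]
}}

```text
clock: 9.15
tcp_pos: [0.5207, -0.0572, 0.1001]
orientation: [0.244, -0.0, 0.97, -0.0]
wrist_force: [-0.1, -0.0, 0.7]
finger_gap: -0.0001
grip_force: 0.0
```

```bash
cat > blocks.py <<'E'
from h import *
def blocks():
    for n in('scene','top'):
        p,d=read_camera(n); cv2.imwrite(f'{n}raw.png',p)
        v,u=np.nonzero(d>0); P=world(n,np.c_[u,v],d[v,u]); C=p[v,u].astype(int)
        m=(abs(P[:,0]-.63)<.13)&(abs(P[:,1]+.02)<.28)&(P[:,2]<.1)&(C[:,2]-C[:,0]>60)&(C[:,2]>100)&(P[:,2]>.005)
        # exclude bench (brown, low) outside tray
        lab=np.zeros(d.shape,np.uint8); lab[v[m],u[m]]=1
        c,l,st,_=cv2.connectedComponentsWithStats(lab)
        for i in range(1,c):
            if st[i,4]<20: continue
            q=P[l[v,u]==i]; r=cv2.minAreaRect((q[:,:2]*1000).astype(np.float32)); cc=C[l[v,u]==i].mean(0).astype(int)
            print(n,st[i,4],'mean',q.mean(0).round(3),'z',q[:,2].min().round(3),q[:,2].max().round(3),'rect',np.round(r[0]),np.round(r[1]),round(r[2]),cc)
    return
if __name__=='__main__': blocks(); print(get_state()['tcp_pos'])
E
python3 blocks.py
```

```text
scene 35 mean [ 0.556 -0.039  0.071] z 0.067 0.074 rect [558. -43.] [15. 41.] 10 [155 210 239]
scene 102 mean [ 0.58  -0.061  0.067] z 0.054 0.076 rect [580. -58.] [74. 22.] 86 [122 170 204]
scene 210 mean [ 0.587 -0.146  0.07 ] z 0.046 0.083 rect [ 575. -146.] [64. 55.] 78 [ 86 142 202]
top 94 mean [ 0.575 -0.152  0.073] z 0.056 0.087 rect [ 578. -149.] [62. 23.] 80 [106 172 228]
top 51 mean [ 0.554 -0.049  0.074] z 0.061 0.081 rect [557. -57.] [14. 69.] 8 [140 197 232]
[ 0.52024753 -0.05699636  0.09930857]
```

```bash
python3 - <<'E'
from h import *
p,r=rows([([.525,-.058,.0595],tilt(60),2)],-1)
rows([([.575,-.058,.0595],tilt(54),5),([.61,-.058,.0600],tilt(50),3),([.655,-.058,.061],tilt(43),5)],-1,p,r)
E
```

```text
-1,7.3,-0.5,18.7,-0,-0.016,0.0001,
-1,7.6,-0.5,18.5,-0,-0.016,0,
[ 0.525  -0.058   0.0595] [[-0.866, -0.0, 0.5], [-0.0, 1.0, -0.0], [-0.5, -0.0, -0.866]]
-1,-8.7,-0,5,-0,-0.0209,0,
-1,-8.5,-0,5.2,-0,-0.021,0,
-1,-8.5,-0,5.3,-0,-0.0209,0,
-1,-8.3,-0,5.6,-0,-0.0209,0,
-1,-8.2,-0,5.7,-0,-0.021,0,
-1,-9.5,-0,6.7,-0,-0.0233,0,
-1,-9.4,-0,7,-0,-0.0232,0,
-1,-9.2,-0,7.1,-0,-0.0233,0,
-1,-7,-0,5.6,-0,-0.0244,0,
-1,-6.9,-0,5.8,-0,-0.0245,0,
-1,-6.8,-0,6,-0,-0.0244,0,
-1,-6.6,-0,6.2,-0,-0.0244,0,
-1,-6.4,-0,6.2,-0,-0.0245,0,
[ 0.655 -0.058  0.061] [[-0.682, -0.0, 0.731], [-0.0, 1.0, -0.0], [-0.731, -0.0, -0.682]]
```

Request:
{"op": "arm_command", "data": {
  "moves": [-1, 7.3, -0.5, 18.7, 0, -0.016, 0, -1, 7.6, -0.5, 18.5, 0, -0.016, 0, -1, 0, 0, 0, 0, 0, 0, -1, -8.7, 0, 5, 0, -0.021, 0, -1, -8.5, 0, 5.2, 0, -0.021, 0, -1, -8.5, 0, 5.3, 0, -0.021, 0, -1, -8.3, 0, 5.6, 0, -0.021, 0]
}}

```text
clock: 10.12
tcp_pos: [0.5669, -0.0584, 0.0614]
orientation: [0.301, -0.0, 0.954, -0.0]
wrist_force: [-0.2, -0.5, -0.4]
finger_gap: -0.0005
grip_force: 0.0
```

```bash
python3 - <<'E'
from h import *
s=get_state(); print(s['tcp_pos'],s['wrist_force'])
p,r=rows([([.61,-.058,.0600],tilt(50),4),([.655,-.058,.061],tilt(43),5)],-1)
import blocks; blocks.blocks()
p=cv2.imread('sceneraw.png'); cv2.imwrite('pics/s3.png',cv2.resize(p[190:270,180:320],(800,457),interpolation=2))
E
```

```text
[ 0.56688382 -0.05843919  0.06137213] [-0.1856751  -0.48317121 -0.39344064]
-1,-8.6,0.1,6.5,-0.0002,-0.0217,0.0002,
-1,-8.5,0.1,6.6,-0.0001,-0.0218,0.0002,
-1,-8.4,0.1,6.9,-0.0002,-0.0217,0.0001,
-1,-8.2,0.1,7,-0.0002,-0.0217,0.0002,
-1,-7,0,5.6,0,-0.0244,0,
-1,-6.9,0,5.8,0,-0.0245,0,
-1,-6.7,0,6,0,-0.0244,0,
-1,-6.6,0,6.1,0,-0.0245,0,
-1,-6.4,0,6.3,0,-0.0244,0,
[ 0.655 -0.058  0.061] [[-0.682, -0.0, 0.731], [-0.0, 1.0, 0.0], [-0.731, 0.0, -0.682]]
scene 56 mean [ 0.556 -0.047  0.069] z 0.044 0.075 rect [548. -53.] [39. 58.] 9 [152 206 236]
scene 100 mean [ 0.58  -0.061  0.067] z 0.047 0.075 rect [576. -62.] [74. 44.] 69 [122 169 204]
scene 211 mean [ 0.587 -0.146  0.07 ] z 0.045 0.083 rect [ 575. -146.] [64. 56.] 79 [ 87 143 203]
top 96 mean [ 0.575 -0.152  0.073] z 0.059 0.088 rect [ 574. -149.] [23. 63.] 0 [111 179 232]
top 25 mean [ 0.554 -0.036  0.076] z 0.061 0.097 rect [554. -37.] [10. 28.] 7 [138 194 229]
```

View pics/s3.png

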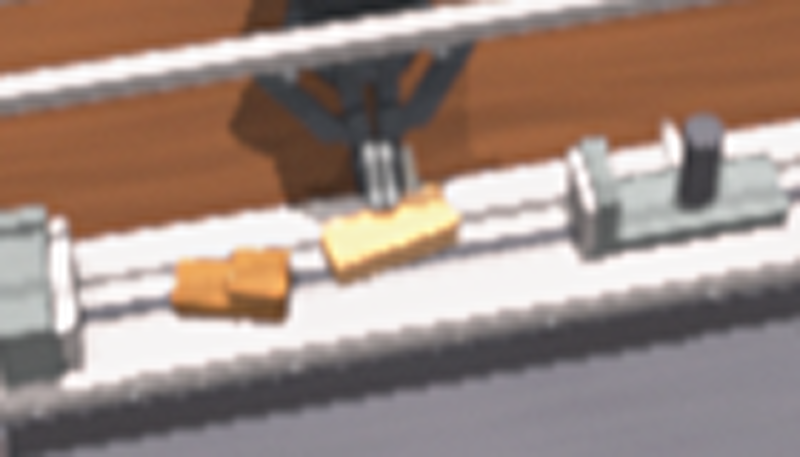

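The shut fingers' tips are right at the yellow block's robot-side edge (px 385,205), below its top. I'll push on.

Request:
{"op": "arm_command", "data": {
  "moves": [-1, -8.6, 0, 6.5, 0, -0.022, 0, -1, -8.5, 0, 6.6, 0, -0.022, 0, -1, -8.4, 0, 6.9, 0, -0.022, 0, -1, -8.2, 0, 7, 0, -0.022, 0]
}}

```text
clock: 10.72
tcp_pos: [0.6099, -0.0582, 0.061]
orientation: [0.343, -0.001, 0.939, -0.0]
wrist_force: [-11.5, 1.2, 16.5]
finger_gap: -0.0001
grip_force: 9.9
```

```bash
python3 - <<'E'
from h import *
import blocks; blocks.blocks()
p,r=rows([([.66,-.058,.061],tilt(43),6)],-1)
p=cv2.imread('sceneraw.png'); cv2.imwrite('pics/s4.png',cv2.resize(p[190:290,180:320],(800,571),interpolation=2))
E
```

```text
scene 213 mean [ 0.587 -0.146  0.07 ] z 0.045 0.084 rect [ 575. -146.] [64. 57.] 79 [ 87 144 204]
scene 168 mean [ 0.612 -0.061  0.066] z 0.043 0.081 rect [599. -57.] [51. 79.] 11 [131 180 214]
top 26 mean [ 0.622 -0.072  0.074] z 0.051 0.079 rect [622. -67.] [ 8. 49.] 2 [158 213 243]
top 96 mean [ 0.575 -0.152  0.073] z 0.057 0.087 rect [ 579. -148.] [64. 23.] 78 [110 178 231]
-1,-6.2,0,5.3,-0,-0.0198,0.0003,
-1,-6.2,0.1,5.5,-0,-0.0198,0.0002,
-1,-6,0,5.6,-0,-0.0198,0.0003,
-1,-5.9,0.1,5.7,-0,-0.0197,0.0003,
-1,-5.8,-0,5.8,-0,-0.0198,0.0002,
-1,-5.7,0,5.9,-0,-0.0198,0.0003,
[ 0.66  -0.058  0.061] [[-0.682, 0.0, 0.731], [-0.0, 1.0, -0.0], [-0.731, -0.0, -0.682]]
```

View pics/s4.png

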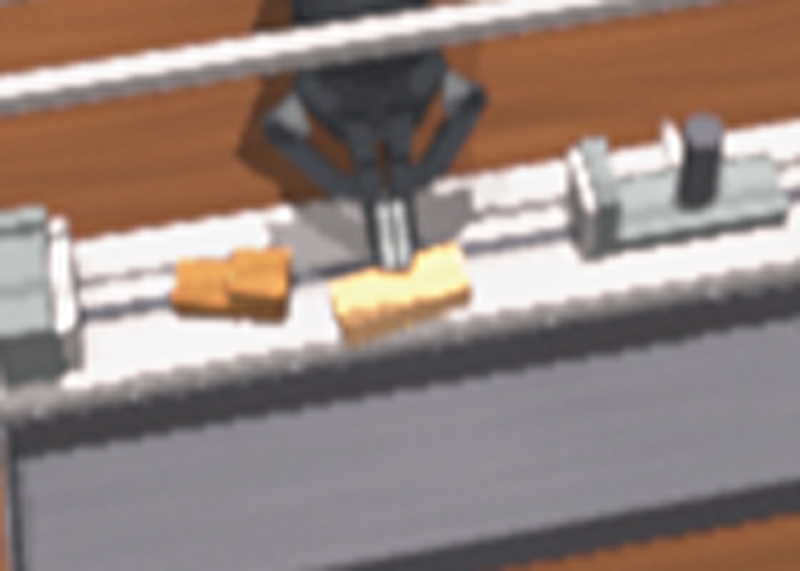

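Request:
{"op": "arm_command", "data": {
  "moves": [-1, -6.2, 0, 5.3, 0, -0.02, 0, -1, -6.2, 0, 5.5, 0, -0.02, 0, -1, -6, 0, 5.6, 0, -0.02, 0, -1, -5.9, 0, 5.7, 0, -0.02, 0, -1, -5.8, 0, 5.8, 0, -0.02, 0, -1, -5.7, 0, 5.9, 0, -0.02, 0, -1, 0, 0, 0, 0, 0, 0]
}}

```text
clock: 11.7
tcp_pos: [0.6578, -0.0582, 0.058]
orientation: [0.397, -0.0, 0.918, -0.0]
wrist_force: [-0.4, -0.5, -0.8]
finger_gap: 0.0003
grip_force: 0.0
```

```bash
python3 - <<'E'
from h import *
import blocks; blocks.blocks()
p=cv2.imread('sceneraw.png'); cv2.imwrite('pics/s5.png',cv2.resize(p[190:310,170:330],(800,600),interpolation=2))
p,r=rows([([.645,-.06,.085],tilt(46),1),([.54,-.09,.10],tilt(60),4),([.52,-.15,.10],tilt(63),3),([.525,-.15,.064],tilt(61),3)],-1)
E
```

```text
scene 208 mean [ 0.588 -0.147  0.07 ] z 0.045 0.084 rect [ 574. -145.] [65. 55.] 73 [ 85 141 201]
scene 168 mean [ 0.653 -0.057  0.023] z 0.006 0.033 rect [647. -54.] [76. 37.] 88 [126 175 211]
top 42 mean [ 0.652 -0.034  0.032] z 0.006 0.087 rect [655. -35.] [30. 32.] 85 [170 226 240]
top 22 mean [ 0.647 -0.084  0.038] z 0.03 0.091 rect [644. -83.] [19. 24.] 78 [170 227 241]
top 82 mean [ 0.575 -0.156  0.073] z 0.058 0.087 rect [ 575. -153.] [55. 22.] 88 [ 93 155 217]
-1,-11.2,-2,-27.6,-0.0001,0.0472,0.0003,
-1,16.3,-7.5,-20.9,0,0.0611,-0,
-1,17.5,-7.5,-19.9,0,0.0611,-0,
-1,18.7,-7.5,-18.8,0,0.061,-0,
-1,19.8,-7.4,-17.6,0,0.0611,-0,
-1,5.8,-20,-3.3,0,0.0175,-0,
-1,5.8,-20,-3.3,0,0.0174,-0,
-1,5.9,-20,-3.1,0,0.0175,-0,
-1,4,-0,11.4,0,-0.0116,-0,
-1,4.1,-0,11.4,0,-0.0117,-0,
-1,4.2,-0.1,11.4,0,-0.0116,-0,
[ 0.525 -0.15   0.064] [[-0.875, -0.0, 0.485], [0.0, 1.0, 0.0], [-0.485, 0.0, -0.875]]
```

View pics/s5.png

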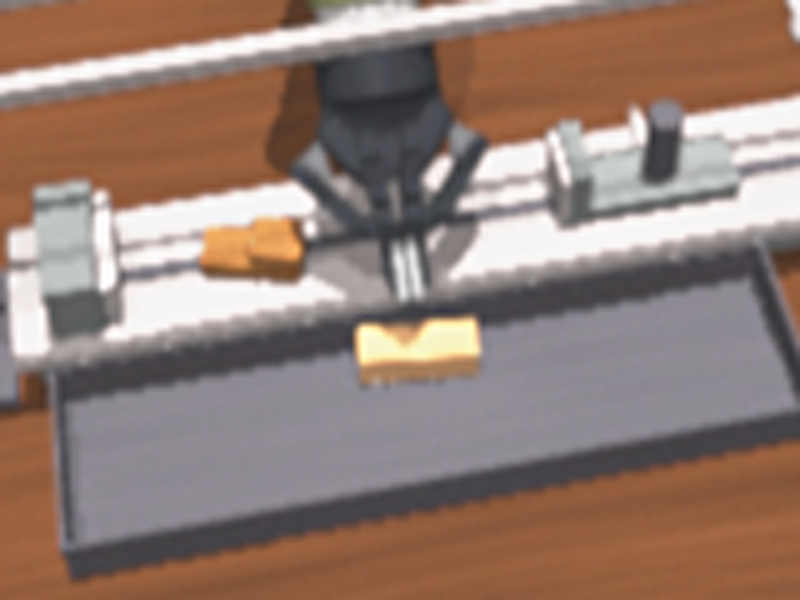

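Yellow offcut A is now lying in the tray at px (418,345), near its near wall. I'll move to B while taking a closer depth measurement of A.

Request:
{"op": "arm_command", "data": {
  "moves": [-1, -11.2, -2, -27.6, 0, 0.047, 0, -1, 16.3, -7.5, -20.9, 0, 0.061, 0, -1, 17.5, -7.5, -19.9, 0, 0.061, 0, -1, 18.7, -7.5, -18.8, 0, 0.061, 0, -1, 19.8, -7.5, -17.6, 0, 0.061, 0, -1, 5.8, -20, -3.3, 0, 0.0175, 0, -1, 5.8, -20, -3.3, 0, 0.0175, 0, -1, 5.9, -20, -3.1, 0, 0.0175, 0]
}}

```text
clock: 12.8
tcp_pos: [0.5195, -0.1506, 0.1003]
orientation: [0.234, -0.0, 0.972, -0.0]
wrist_force: [-0.6, -0.1, -0.4]
finger_gap: 0.0001
grip_force: 0.0
```

```bash
python3 - <<'E'
from h import *
s=get_state();print(s['tcp_pos'])
for n in('scene','top'):
    p,d=read_camera(n); cv2.imwrite(f'{n}raw.png',p)
    v,u=np.nonzero(d>0); P=world(n,np.c_[u,v],d[v,u]); C=p[v,u].astype(int)
    wood=(C[:,2]-C[:,0]>60)&(C[:,2]>100)
    A=wood&(abs(P[:,0]-.67)<.05)&(abs(P[:,1]+.055)<.06)&(P[:,2]<.05)
    q=P[A]
    for y in(-.08,-.06,-.04,-.025):
        s=q[abs(q[:,1]-y)<.006]; s=s[np.argsort(s[:,0])]; print(n,y,(s[::max(1,len(s)//14)][:,[0,2]]*1000).round(0).tolist())
    m=(abs(P[:,1]+.055)<.05)&(P[:,0]>.6)&(P[:,0]<.78)&~wood
    # tray extents at z
    w=P[(abs(P[:,1]-.03)<.02)&(P[:,0]>.61)&(P[:,0]<.78)]; w=w[np.argsort(w[:,0])]; print('tray',(w[::max(1,len(w)//40)][:,[0,2]]*1000).round(0).tolist())
    B=wood&(abs(P[:,0]-.58)<.05)&(abs(P[:,1]+.15)<.045)&(P[:,2]>.06)&(P[:,2]<.1)
    print('B',cv2.minAreaRect((P[B][:,:2]*1000).astype(np.float32)),P[B].mean(0))
    h=B&(P[:,2]>.075); print('Bhigh',P[h].mean(0),P[B&(P[:,2]<.072)].mean(0))
p,r=rows([([.53,-.15,.064],tilt(60),3)],-1)
E
```

```text
[ 0.51950542 -0.15058803  0.10032466]
scene -0.08 [[632.0, 25.0], [632.0, 28.0], [632.0, 27.0], [633.0, 25.0], [655.0, 27.0], [655.0, 29.0], [656.0, 20.0], [657.0, 30.0], [657.0, 11.0], [657.0, 9.0], [658.0, 15.0], [658.0, 28.0], [658.0, 21.0], [658.0, 10.0], [659.0, 22.0], [659.0, 33.0], [659.0, 16.0], [659.0, 27.0], [659.0, 28.0], [659.0, 10.0], [659.0, 30.0], [660.0, 22.0], [660.0, 19.0], [660.0, 10.0]]
scene -0.06 [[629.0, 19.0], [630.0, 17.0], [631.0, 20.0], [632.0, 26.0], [634.0, 28.0], [637.0, 27.0], [639.0, 29.0], [659.0, 27.0], [660.0, 30.0], [660.0, 12.0], [661.0, 19.0], [661.0, 26.0], [662.0, 26.0], [662.0, 13.0], [662.0, 21.0], [662.0, 31.0], [662.0, 18.0], [662.0, 15.0], [662.0, 26.0], [662.0, 20.0], [663.0, 14.0], [664.0, 28.0]]
scene -0.04 [[631.0, 16.0], [632.0, 20.0], [632.0, 19.0], [632.0, 18.0], [659.0, 26.0], [659.0, 29.0], [660.0, 27.0], [661.0, 4.0], [662.0, 31.0], [662.0, 20.0], [663.0, 9.0], [663.0, 19.0], [663.0, 25.0], [663.0, 29.0], [663.0, 17.0], [663.0, 15.0], [663.0, 28.0], [664.0, 15.0], [664.0, 22.0], [664.0, 12.0], [664.0, 11.0], [664.0, 25.0], [664.0
[... 1838 characters left out ...]
0], [712.0, 5.0], [715.0, 6.0], [719.0, 8.0], [720.0, 3.0], [725.0, 1.0], [728.0, 3.0], [732.0, 3.0], [736.0, 2.0], [740.0, 4.0], [743.0, 42.0], [743.0, 29.0], [744.0, 4.0], [744.0, 37.0], [746.0, 34.0], [748.0, 38.0], [766.0, -1.0], [769.0, 0.0], [773.0, 1.0], [777.0, 1.0]]
B ((580.2459106445312, -149.63427734375), (61.49497604370117, 26.775890350341797), 71.5147476196289) [ 0.57634485 -0.1517657   0.0740467 ]
Bhigh [ 0.58002753 -0.13338469  0.08291194] [ 0.57472259 -0.16391346  0.06869284]
-1,2.7,0.7,12.4,-0.0008,-0.017,-0.0005,
-1,2.8,0.7,12.3,-0.0007,-0.0169,-0.0004,
-1,3.1,0.6,12.3,-0.0008,-0.017,-0.0005,
[ 0.53  -0.15   0.064] [[-0.866, -0.0, 0.5], [0.0, 1.0, 0.0], [-0.5, 0.0, -0.866]]
```

```bash
python3 - <<'E'
from kin import *
k,_=fit(); q=np.array(D[4][0][:5])
for p,t in [([.53,-.144,.0595],60),([.575,-.144,.0595],54),([.61,-.144,.06],50),([.66,-.144,.061],43)]:
    q,e=ik(k,np.array(p),tilt(t).as_matrix()[:,2],q); print(p,t,q.round(2),round(e,4))
p,r=rows([([.53,-.144,.0595],tilt(60),3)],-1)
p,r=rows([([.575,-.144,.0595],tilt(54),4),([.61,-.144,.06],tilt(50),4),([.66,-.144,.061],tilt(43),6)],-1,p,r)
E
```

```text
[0.53, -0.144, 0.0595] 60 [-0.57  0.06 -0.85  0.21  0.28] 0.0
[0.575, -0.144, 0.0595] 54 [-0.55  0.11 -0.87  0.03  0.31] 0.0
[0.61, -0.144, 0.06] 50 [-0.53  0.16 -0.88 -0.1   0.33] 0.0
[0.66, -0.144, 0.061] 43 [-0.51  0.26 -0.9  -0.34  0.36] 0.0
-1,3.4,2.7,13.7,-0.0008,-0.017,-0.0005,
-1,3.5,2.7,13.7,-0.0007,-0.0169,-0.0004,
-1,3.9,2.6,13.6,-0.0008,-0.017,-0.0005,
[ 0.53   -0.144   0.0595] [[-0.866, -0.0, 0.5], [0.0, 1.0, 0.0], [-0.5, 0.0, -0.866]]
-1,-9.8,0,5.6,0,-0.0262,-0,
-1,-9.6,0,5.9,0,-0.0262,-0,
-1,-9.4,0,6.1,0,-0.0261,-0,
-1,-9.3,0,6.4,0,-0.0262,-0,
-1,-7.1,0,5,0,-0.0175,-0,
-1,-7.1,0,5.2,0,-0.0174,-0,
-1,-7,0,5.3,0,-0.0175,-0,
-1,-6.9,0,5.4,0,-0.0174,-0,
-1,-6.5,0,5.2,0,-0.0204,-0,
-1,-6.4,0,5.4,0,-0.0203,-0,
-1,-6.2,0,5.5,0,-0.0204,-0,
-1,-6.2,0,5.6,0,-0.0204,-0,
-1,-6,0,5.7,0,-0.0203,-0,
-1,-5.9,0,5.9,0,-0.0204,-0,
[ 0.66  -0.144  0.061] [[-0.682, -0.0, 0.731], [0.0, 1.0, 0.0], [-0.731, 0.0, -0.682]]
```

Request:
{"op": "arm_command", "data": {
  "moves": [-1, 3.4, 2.7, 13.7, -0.0008, -0.017, 0, -1, 3.5, 2.7, 13.7, -0.0008, -0.017, 0, -1, 3.9, 2.6, 13.6, -0.0008, -0.017, 0, -1, 0, 0, 0, 0, 0, 0, -1, -9.8, 0, 5.6, 0, -0.026, 0, -1, -9.6, 0, 5.9, 0, -0.026, 0, -1, -9.4, 0, 6.1, 0, -0.026, 0, -1, -9.3, 0, 6.4, 0, -0.026, 0]
}}

```text
clock: 13.9
tcp_pos: [0.5755, -0.142, 0.0595]
orientation: [0.309, -0.0, 0.951, 0.001]
wrist_force: [-1.1, 0.1, 0.5]
finger_gap: 0.0002
grip_force: 0.6
```

Request:
{"op": "arm_command", "data": {
  "moves": [-1, -7.1, 0, 5, 0, -0.0175, 0, -1, -7.1, 0, 5.2, 0, -0.0175, 0, -1, -7, 0, 5.3, 0, -0.0175, 0, -1, -6.9, 0, 5.4, 0, -0.0175, 0]
}}

```text
clock: 14.4
tcp_pos: [0.6103, -0.142, 0.059]
orientation: [0.342, -0.0, 0.94, 0.001]
wrist_force: [-0.9, -0.5, -0.4]
finger_gap: -0.0001
grip_force: 0.2
```

```bash
python3 - <<'E'
from h import *
import blocks; blocks.blocks()
p,r=rows([([.663,-.144,.061],tilt(43),6)],-1)
E
```

```text
scene 218 mean [ 0.619 -0.15   0.071] z 0.045 0.084 rect [ 607. -149.] [71. 55.] 63 [ 85 142 202]
scene 150 mean [ 0.654 -0.056  0.022] z 0.006 0.034 rect [647. -54.] [76. 37.] 89 [128 177 211]
top 130 mean [ 0.618 -0.149  0.079] z 0.064 0.09 rect [ 616. -150.] [61. 33.] 58 [ 85 143 204]
-1,-7,-0.4,5.3,0.0004,-0.0205,-0.0001,
-1,-6.9,-0.3,5.5,0.0004,-0.0205,-0,
-1,-6.8,-0.4,5.7,0.0004,-0.0206,-0.0001,
-1,-6.7,-0.3,5.7,0.0004,-0.0205,-0,
-1,-6.5,-0.4,6,0.0004,-0.0205,-0.0001,
-1,-6.4,-0.3,6,0.0004,-0.0205,-0,
[ 0.663 -0.144  0.061] [[-0.682, 0.0, 0.731], [0.0, 1.0, -0.0], [-0.731, 0.0, -0.682]]
```

Request:
{"op": "arm_command", "data": {
  "moves": [-1, 0, -7, -4, 0, 0, 0, -1, -7, -3, 9.3, 0, -0.02, 0, -1, -6.9, 0, 5.5, 0, -0.02, 0, -1, -6.8, 0, 5.7, 0, -0.02, 0, -1, -6.7, 0, 5.7, 0, -0.02, 0, -1, -6.5, 0, 6, 0, -0.02, 0, -1, -6.4, 0, 6, 0, -0.02, 0, -1, 0, 0, 0, 0, 0, 0]
}}

```text
clock: 15.5
tcp_pos: [0.6625, -0.1523, 0.061]
orientation: [0.397, -0.0, 0.918, 0.001]
wrist_force: [-0.6, -0.2, -0.4]
finger_gap: -0.0
grip_force: 0.0
```

```bash
python3 - <<'E'
from h import *
import blocks; blocks.blocks()
p=cv2.imread('sceneraw.png'); cv2.imwrite('pics/s6.png',cv2.resize(p[190:310,170:330],(800,600),interpolation=2))
E
```

```text
scene 148 mean [ 0.654 -0.055  0.021] z 0.006 0.033 rect [647. -54.] [75. 37.] 87 [128 176 211]
scene 220 mean [ 0.651 -0.167  0.027] z 0.007 0.036 rect [ 650. -170.] [67. 39.] 89 [ 75 127 184]
top 128 mean [ 0.648 -0.055  0.032] z 0.005 0.038 rect [652. -57.] [75. 33.] 84 [176 234 245]
top 21 mean [ 0.649 -0.191  0.035] z 0.031 0.041 rect [ 648. -191.] [11. 22.] 8 [ 98 152 214]
```

View pics/s6.png

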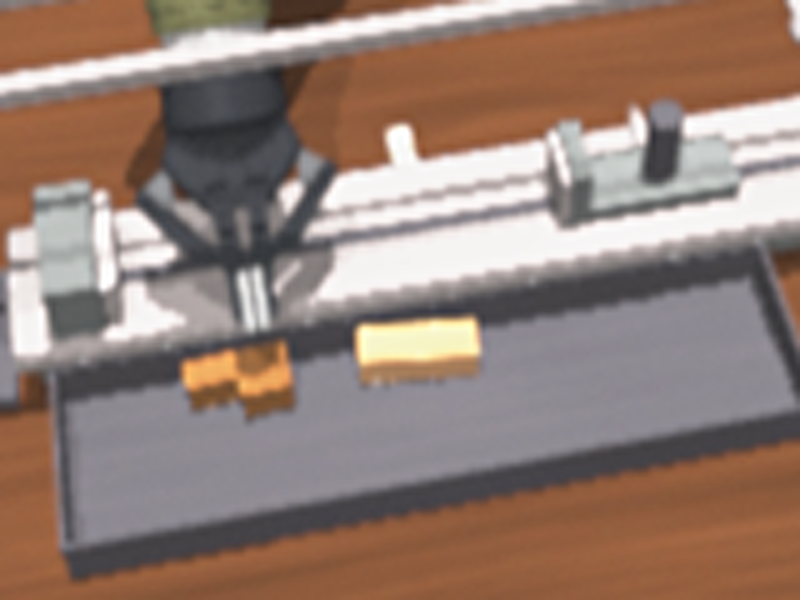

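B is in the tray at px (240,375) but rolled, with its underside towards the near wall. Its origin is very close to the inner wall limit, so I'll drag it forward by light fingertip pressure for margin.

```bash
python3 - <<'E'
from h import *
p,r=rows([([.658,-.153,.048],tilt(48),2),([.658,-.153,.042],None,1)],-1)
E
```

```text
-1,6.2,-0.4,3,0.001,0.0415,-0.0004,
-1,6,-0.4,3.2,0.001,0.0415,-0.0005,
-1,4,-0,4.4,0,0,0,
[ 0.658 -0.153  0.042] [[-0.743, -0.0, 0.669], [-0.0, 1.0, 0.0], [-0.669, 0.0, -0.743]]
```

Request:
{"op": "arm_command", "data": {
  "moves": [-1, 6.2, -0.4, 3, 0.001, 0.0415, 0, -1, 6, -0.4, 3.2, 0.001, 0.0415, 0, -1, 2.7, 0, 3, 0, 0, 0, -1, 0, 0, 0, 0, 0, 0]
}}

```text
clock: 16.1
tcp_pos: [0.6579, -0.1525, 0.0436]
orientation: [0.359, 0.0, 0.933, 0.0]
wrist_force: [-0.7, 0.1, -0.2]
finger_gap: -0.0001
grip_force: 0.0
```

Request:
{"op": "arm_command", "data": {
  "moves": [-1, 1.3, 0, 1.5, 0, 0, 0, -1, 1.3, 0, 1.5, 0, 0, 0, -1, 0, 0, 0, 0, 0, 0]
}}

```text
clock: 16.48
tcp_pos: [0.6582, -0.1525, 0.0396]
orientation: [0.358, 0.0, 0.934, 0.0]
wrist_force: [-0.4, -0.6, 0.5]
finger_gap: -0.0002
grip_force: 0.0
```

Request:
{"op": "arm_command", "data": {
  "moves": [-1, 1.3, 0, 1.5, 0, 0, 0, -1, 0, 0, 0, 0, 0, 0]
}}

```text
clock: 16.73
tcp_pos: [0.6584, -0.1526, 0.0379]
orientation: [0.359, 0.0, 0.933, 0.0]
wrist_force: [-0.3, 0.5, 0.2]
finger_gap: -0.0002
grip_force: 0.0
```

Request:
{"op": "arm_command", "data": {
  "moves": [-1, 0.7, 0, 0.8, 0, 0, 0, -1, 0, 0, 0, 0, 0, 0]
}}

```text
clock: 16.98
tcp_pos: [0.6585, -0.1526, 0.0369]
orientation: [0.359, 0.0, 0.933, 0.0]
wrist_force: [-0.8, 0.0, -0.2]
finger_gap: 0.0002
grip_force: 0.0
```

Request:
{"op": "arm_command", "data": {
  "moves": [-1, 1, 0, 1.1, 0, 0, 0, -1, 0, 0, 0, 0, 0, 0]
}}

```text
clock: 17.23
tcp_pos: [0.6584, -0.1526, 0.0353]
orientation: [0.359, 0.0, 0.933, 0.0]
wrist_force: [0.5, 0.6, -0.2]
finger_gap: 0.0001
grip_force: 0.0
```

Request:
{"op": "arm_command", "data": {
  "moves": [-1, 0.7, 0, 0.8, 0, 0, 0, -1, 0, 0, 0, 0, 0, 0]
}}

```text
clock: 17.48
tcp_pos: [0.6585, -0.1526, 0.0343]
orientation: [0.359, 0.0, 0.933, 0.0]
wrist_force: [0.2, 0.1, -0.0]
finger_gap: 0.0003
grip_force: 0.0
```

```bash
python3 - <<'E'
from h import *
p,d=read_camera('scene'); v,u=np.nonzero(d>0); P=world('scene',np.c_[u,v],d[v,u]); C=p[v,u].astype(int)
A=(C[:,2]-C[:,0]>60)&(abs(P[:,0]-.66)<.05)&(abs(P[:,1]+.165)<.05)&(P[:,2]<.05)&(P[:,2]>.005)
q=P[A]
for y in(-.2,-.19,-.18,-.17,-.16,-.15,-.14,-.133):
    s=q[abs(q[:,1]-y)<.004]; t=s[s[:,2]>.022]; print(y,len(s),len(t),'x',s[:,0].min().round(3),s[:,0].max().round(3), 'ztop',np.round(np.percentile(t[:,2],[50,95]),3) if len(t) else '')
    s=s[np.argsort(s[:,0])]; print((s[::max(1,len(s)//12)][:,[0,2]]*1000).round(0).tolist())
cv2.imwrite('pics/s7.png',cv2.resize(p[235:295,190:270],(800,600),interpolation=2))
E
```

```text
-0.2 14 10 x 0.631 0.656 ztop [0.03  0.032]
[[631.0, 21.0], [632.0, 17.0], [632.0, 12.0], [633.0, 8.0], [640.0, 30.0], [643.0, 29.0], [644.0, 31.0], [647.0, 29.0], [648.0, 32.0], [650.0, 29.0], [651.0, 30.0], [653.0, 28.0], [655.0, 31.0], [656.0, 26.0]]
-0.19 27 18 x 0.631 0.657 ztop [0.029 0.032]
[[631.0, 23.0], [634.0, 29.0], [639.0, 30.0], [641.0, 30.0], [643.0, 27.0], [645.0, 29.0], [647.0, 27.0], [651.0, 29.0], [653.0, 32.0], [655.0, 33.0], [655.0, 17.0], [655.0, 10.0], [656.0, 16.0], [657.0, 12.0]]
-0.18 26 20 x 0.63 0.657 ztop [0.029 0.032]
[[630.0, 24.0], [633.0, 24.0], [641.0, 32.0], [642.0, 32.0], [644.0, 30.0], [645.0, 28.0], [648.0, 31.0], [651.0, 30.0], [654.0, 17.0], [654.0, 29.0], [655.0, 25.0], [655.0, 18.0], [656.0, 26.0]]
-0.17 25 22 x 0.631 0.667 ztop [0.03  0.034]
[[631.0, 24.0], [633.0, 27.0], [638.0, 30.0], [641.0, 27.0], [644.0, 34.0], [647.0, 32.0], [650.0, 32.0], [652.0, 11.0], [653.0, 24.0], [654.0, 21.0], [656.0, 17.0], [663.0, 34.0], [667.0, 29.0]]
-0.16 30 25 x 0.636 0.668 ztop [0.03  0.032]
[[636.0, 30.0], [642.0, 32.0], [645.0, 30.0], [648.0, 31.0], [650.0, 27.0], [655.0, 28.0], [656.0, 32.0], [658.0, 30.0], [662.0, 32.0], [664.0, 33.0], [665.0, 29.0], [666.0, 25.0], [667.0, 27.0], [667.0, 15.0], [668.0, 23.0]]
-0.15 28 22 x 0.643 0.667 ztop [0.03  0.031]
[[643.0, 30.0], [644.0, 27.0], [647.0, 31.0], [650.0, 31.0], [652.0, 28.0], [653.0, 29.0], [657.0, 31.0], [658.0, 27.0], [662.0, 27.0], [664.0, 17.0], [665.0, 14.0], [665.0, 13.0], [667.0, 12.0], [667.0, 30.0]]
-0.14 29 23 x 0.631 0.668 ztop [0.03  0.034]
[[631.0, 7.0], [632.0, 14.0], [638.0, 32.0], [642.0, 31.0], [646.0, 28.0], [647.0, 34.0], [650.0, 27.0], [653.0, 34.0], [658.0, 29.0], [660.0, 32.0], [663.0, 32.0], [666.0, 31.0], [667.0, 31.0], [667.0, 21.0], [668.0, 15.0]]
-0.133 3 1 x 0.631 0.662 ztop [0.028 0.028]
[[631.0, 7.0], [632.0, 14.0], [662.0, 28.0]]
```

View pics/s7.png

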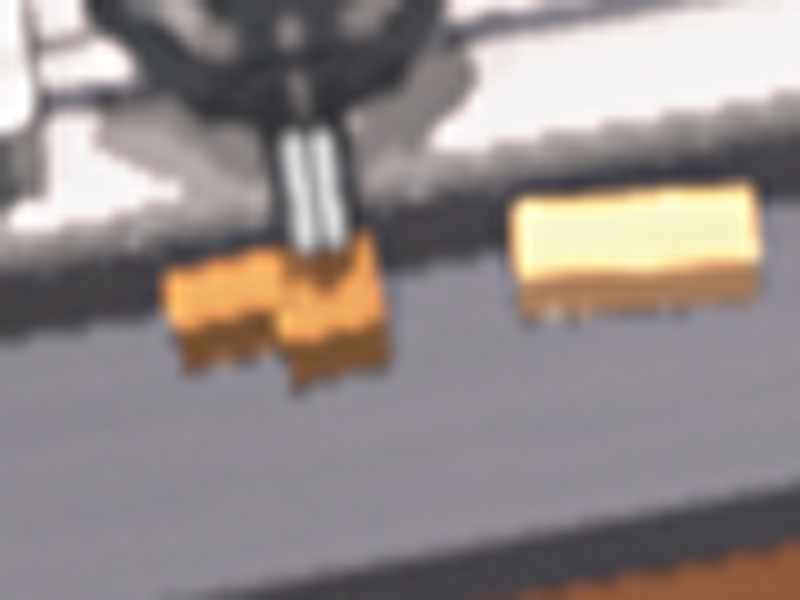

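Fingertips hover just above B (px 315,255); B sits about 4–5 mm off the wall. I'll try a couple more millimetres, then drag.

Request:
{"op": "arm_command", "data": {
  "moves": [-1, 1, 0, 1.1, 0, 0, 0, -1, 0, 0, 0, 0, 0, 0]
}}

```text
clock: 17.77
tcp_pos: [0.6584, -0.1526, 0.0328]
orientation: [0.359, 0.0, 0.933, 0.0]
wrist_force: [-0.2, 0.6, -0.8]
finger_gap: 0.0001
grip_force: 0.0
```

Request:
{"op": "arm_command", "data": {
  "moves": [-1, 1, 0, 1.1, 0, 0, 0, -1, 0, 0, 0, 0, 0, 0]
}}

```text
clock: 18.02
tcp_pos: [0.6585, -0.1526, 0.0314]
orientation: [0.359, 0.0, 0.933, 0.0]
wrist_force: [-0.2, -0.2, -0.6]
finger_gap: 0.0002
grip_force: 0.0
```

Request:
{"op": "arm_command", "data": {
  "moves": [-1, 1, 0, 1.1, 0, 0, 0, -1, 0, 0, 0, 0, 0, 0]
}}

```text
clock: 18.27
tcp_pos: [0.6591, -0.1528, 0.0305]
orientation: [0.359, 0.0, 0.933, 0.0]
wrist_force: [0.7, -0.3, 2.3]
finger_gap: 0.0001
grip_force: 0.8
```

Request:
{"op": "arm_command", "data": {
  "moves": [-1, 1, 0, 1.1, 0, 0, 0, -1, 0, 0, 0, 0, 0, 0]
}}

```text
clock: 18.52
tcp_pos: [0.6596, -0.153, 0.0297]
orientation: [0.36, -0.0, 0.933, -0.0]
wrist_force: [1.1, 0.6, 4.4]
finger_gap: 0.0002
grip_force: 2.2
```

Request:
{"op": "arm_command", "data": {
  "moves": [-1, -3.2, 0, 3.9, 0, 0, 0, -1, -3.7, 0, 3.4, 0, 0, 0, -1, -3.7, 0, 3.4, 0, 0, 0, -1, -3.7, 0, 3.4, 0, 0, 0]
}}

```text
clock: 19.02
tcp_pos: [0.6787, -0.1525, 0.0272]
orientation: [0.358, 0.0, 0.934, 0.0]
wrist_force: [-0.2, 0.3, 0.5]
finger_gap: 0.0001
grip_force: 0.0
```

```bash
python3 - <<'E'
from h import *
import blocks; blocks.blocks()
p,r=rows([([.665,-.153,.06],None,1),([.62,-.14,.08],tilt(55),3),([.52,-.05,.11],tilt(63),5)],-1)
E
```

```text
scene 150 mean [ 0.654 -0.056  0.022] z 0.006 0.032 rect [647. -54.] [76. 37.] 89 [128 177 211]
scene 147 mean [ 0.654 -0.173  0.026] z 0.006 0.056 rect [ 650. -171.] [74. 30.] 70 [ 67 111 162]
top 135 mean [ 0.648 -0.056  0.032] z 0.008 0.038 rect [649. -58.] [30. 74.] 0 [172 232 245]
-1,-11.1,-0.3,-33.5,0,0,0,
-1,6.7,4.3,-15,0.0001,0.0411,-0.0001,
-1,7.2,4.4,-14.7,0.0001,0.041,-0.0001,
-1,7.9,4.3,-14.5,0.0001,0.0411,-0.0001,
-1,12.9,18,-16.4,-0,0.0279,0,
-1,13.4,18,-16,-0,0.0279,0,
-1,13.9,18,-15.6,-0,0.028,0,
-1,14.2,18,-15.3,-0,0.0279,0,
-1,14.7,18,-14.8,-0,0.0279,0,
[ 0.52 -0.05  0.11] [[-0.891, -0.0, 0.454], [-0.0, 1.0, -0.0], [-0.454, -0.0, -0.891]]
```

Request:
{"op": "arm_command", "data": {
  "moves": [-1, -11.1, 0, -33.5, 0, 0, 0, -1, 6.7, 4.3, -15, 0, 0.041, 0, -1, 7.2, 4.3, -14.7, 0, 0.041, 0, -1, 7.9, 4.3, -14.5, 0, 0.041, 0, -1, 12.9, 18, -16.4, 0, 0.028, 0, -1, 13.4, 18, -16, 0, 0.028, 0, -1, 13.9, 18, -15.6, 0, 0.028, 0, -1, 14.2, 18, -15.3, 0, 0.028, 0]
}}

```text
clock: 20.12
tcp_pos: [0.5385, -0.0672, 0.1042]
orientation: [0.246, 0.0, 0.969, 0.0]
wrist_force: [0.1, 0.2, -0.4]
finger_gap: -0.0
grip_force: 0.0
```

```bash
python3 - <<'E'
from h import *
import blocks; blocks.blocks()
p,d=read_camera('scene'); v,u=np.nonzero(d>0); P=world('scene',np.c_[u,v],d[v,u]); C=p[v,u].astype(int)
A=(C[:,2]-C[:,0]>50)&(abs(P[:,0]-.66)<.06)&(abs(P[:,1]+.165)<.05)&(P[:,2]<.05)&(P[:,2]>.022)
for x0,x1 in((.633,.7),): 
    q=P[A&(P[:,0]>x0)]; print(cv2.minAreaRect((q[:,:2]*1000).astype(np.float32)),q.mean(0))
    for y in(-.2,-.19,-.18,-.17,-.16,-.15,-.14,-.133):
        s=q[abs(q[:,1]-y)<.004]; print(y,len(s), s[:,0].min().round(3) if len(s) else '',s[:,0].max().round(3) if len(s) else '')
cv2.imwrite('pics/s8.png',cv2.resize(p[190:310,170:330],(800,600),interpolation=2))
print(get_state()['tcp_pos'],get_state()['wrist_force'])
E
```

```text
scene 152 mean [ 0.654 -0.055  0.022] z 0.007 0.033 rect [647. -54.] [75. 37.] 88 [128 177 210]
scene 230 mean [ 0.651 -0.166  0.027] z 0.007 0.035 rect [ 649. -171.] [68. 39.] 87 [ 81 139 199]
top 136 mean [ 0.648 -0.167  0.033] z 0.005 0.04 rect [ 654. -170.] [40. 65.] 3 [110 181 238]
top 20 mean [ 0.638 -0.048  0.026] z 0.016 0.035 rect [638. -48.] [56.  3.] 83 [154 206 227]
((650.6334228515625, -167.49404907226562), (64.63429260253906, 35.980342864990234), 86.12165832519531) [ 0.65113462 -0.16513448  0.02978828]
-0.2 9 0.64 0.657
-0.19 18 0.637 0.657
-0.18 17 0.633 0.656
-0.17 18 0.633 0.667
-0.16 28 0.633 0.669
-0.15 27 0.634 0.667
-0.14 23 0.637 0.667
-0.133 1 0.664 0.664
[ 0.53935183 -0.06719039  0.1046375 ] [ 0.16666839 -0.95842056  0.78008982]
```

View pics/s8.png

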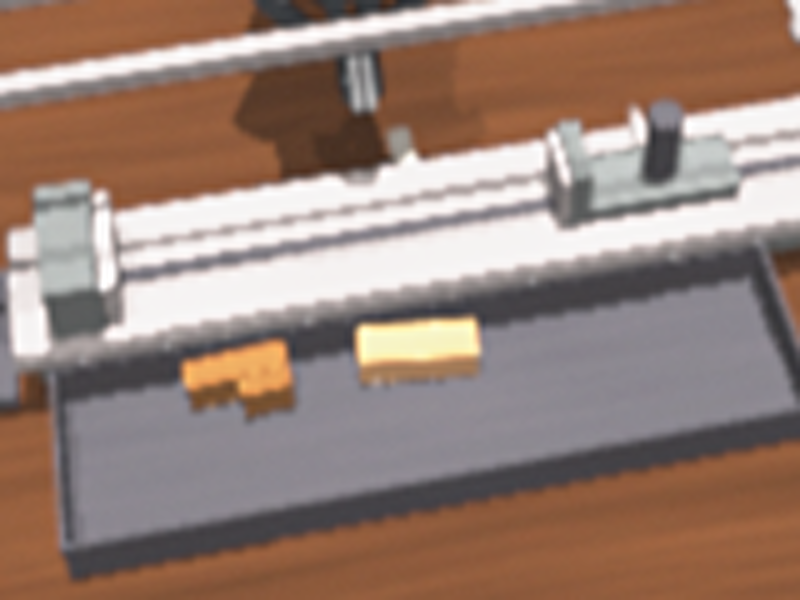

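B's rear face seems unmoved. I'll quantify its gap to the tray's near wall precisely before deciding.

```bash
python3 - <<'E'
from h import *
n='scene'; acc=[]
for i in range(6):
    p,d=read_camera(n); v,u=np.nonzero(d>0); P=world(n,np.c_[u,v],d[v,u]); C=p[v,u].astype(int); acc.append(np.c_[P,C,u,v])
Q=np.vstack(acc); P=Q[:,:3]; C=Q[:,3:6]; wood=(C[:,2]-C[:,0]>50)
def face(nm,m):
    q=P[m]
    if len(q)<8: print(nm,len(q));return
    for _ in range(3):
        k=np.polyfit(q[:,1],q[:,0],1); r=q[:,0]-np.polyval(k,q[:,1]); q=q[abs(r)<.003]
    print(nm,len(q),'slope',k[0].round(3),'x@mid',(np.polyval(k,q[:,1].mean())*1000).round(1),'y',q[:,1].mean().round(3),'std',r.std().round(4))
X,Y,Z=P.T
zf=(Z>.009)&(Z<.024)
face('Bhigh front',wood&zf&(Y>-.165)&(Y<-.14)&(X>.655)&(X<.68))
face('Blow front',wood&zf&(Y>-.2)&(Y<-.175)&(X>.645)&(X<.665))
face('A front',wood&zf&(Y>-.09)&(Y<-.022)&(X>.65)&(X<.68))
dark=~wood&(C.max(1)<140)
face('near wall',dark&(Z>.008)&(Z<.034)&(X>.62)&(X<.645)&(Y>0)&(Y<.15))
face('near wall2',dark&(Z>.008)&(Z<.034)&(X>.62)&(X<.645)&(Y>-.13)&(Y<-.1))
face('far rim',(Z>.034)&(Z<.046)&(X>.735)&(X<.76)&(Y<.15)&(Y>-.24))
face('far wall outside',(Z>.008)&(Z<.03)&(X>.735)&(X<.765)&(Y<.15)&(Y>-.24))
for nm,m in(('B top',wood&(Z>.022)&(Y>-.2)&(Y<-.14)&(X>.64)&(X<.655)),('A top',wood&(Z>.022)&(Y>-.09)&(Y<-.03)&(X>.642)&(X<.655)),('floor',dark&(abs(Z)<.012)&(X>.68)&(X<.73)&(abs(Y+.05)<.15)),('bed',(C.min(1)>150)&(abs(Z-.05)<.012)&(X>.6)&(X<.62)&(Y<.05)&(Y>-.15))): print(nm,m.sum(),np.median(Z[m]).round(4))
E
```

```text
Bhigh front 114 slope -0.083 x@mid 666.4 y -0.152 std 0.001
Blow front 107 slope -0.065 x@mid 655.3 y -0.186 std 0.001
A front 316 slope 0.116 x@mid 661.6 y -0.056 std 0.001
near wall 1151 slope -0.007 x@mid 630.6 y 0.075 std 0.0011
near wall2 250 slope -0.018 x@mid 631.8 y -0.115 std 0.001
far rim 1116 slope -0.006 x@mid 747.6 y -0.048 std 0.0013
far wall outside 2590 slope -0.006 x@mid 748.2 y -0.05 std 0.0009
B top 524 0.0301
A top 247 0.0285
floor 211 0.0009
bed 1997 0.0474
```

Both blocks are verified inside the tray: B's origin is about 3.6 mm off the near wall, A's more. Next is the jaw: grip the post with the tilted gripper.

```bash
python3 - <<'E'
from kin import *
k,_=fit(); s=get_state(); q=s['joint_pos'][:5]
for p,t in [([.505,.02,.115],60),([.515,.1185,.11],58),([.60,.1185,.088],47),([.60,.04,.088],47),([.60,-.0415,.088],47),([.5,-.0415,.11],60)]:
    q,e=ik(k,np.array(p),tilt(t).as_matrix()[:,2],q); print(p,t,q.round(2),round(e,4))
p,r=rows([([.505,-.02,.115],tilt(60),2),([.51,.1185,.11],tilt(58),5)],0.4)
# post estimate: cylinder points
for n in('scene','top'):
    a,d=read_camera(n); v,u=np.nonzero(d>0); P=world(n,np.c_[u,v],d[v,u])
    m=(abs(P[:,0]-.577)<.03)&(abs(P[:,1]-.118)<.025)&(P[:,2]>.075)&(P[:,2]<.135); Q=P[m]
    print(n,m.sum(),Q.min(0).round(3),Q.max(0).round(3))
    m=(P[:,0]>.49)&(P[:,0]<.522)&(P[:,2]>.03)&(P[:,2]<.07)&(P[:,1]>-.08)&(P[:,1]<.16); 
    for nm,s in(('tab',P[:,1]<.0),('ptr',P[:,1]>.09)): Q=P[m&s]; print(nm,len(Q),np.r_[Q.min(0),Q.max(0),np.median(Q,0)].round(3))
E
```

```text
[0.505, 0.02, 0.115] 60 [-0.18 -0.15 -0.88  0.32  0.09] 0.0
[0.515, 0.1185, 0.11] 58 [ 0.11 -0.09 -0.87  0.23 -0.06] 0.0
[0.6, 0.1185, 0.088] 47 [ 0.1   0.08 -0.96 -0.22 -0.07] 0.0
[0.6, 0.04, 0.088] 47 [-0.11  0.05 -1.   -0.22  0.07] 0.0
[0.6, -0.0415, 0.088] 47 [-0.32  0.05 -0.99 -0.19  0.22] 0.0
[0.5, -0.0415, 0.11] 60 [-0.36 -0.14 -0.88  0.33  0.18] 0.0
0.4,12.6,24.1,-13.2,0.0001,-0.0126,-0.0006,
0.4,12.3,24.2,-13.4,0,-0.0125,-0.0005,
0.4,-0.4,27.7,1.4,0,-0.007,-0,
0.4,-0.3,27.7,1.3,0,-0.007,-0,
0.4,-0.3,27.7,1.4,0,-0.0069,-0,
0.4,-0.4,27.7,1.4,0,-0.007,-0,
0.4,-0.3,27.7,1.4,0,-0.007,-0,
[0.51   0.1185 0.11  ] [[-0.848, -0.0, 0.53], [0.0, 1.0, 0.0], [-0.53, 0.0, -0.848]]
scene 98 [0.569 0.107 0.076] [0.589 0.131 0.127]
tab 31 [ 0.494 -0.052  0.036  0.522 -0.027  0.049  0.512 -0.041  0.045]
ptr 2 [0.517 0.119 0.053 0.519 0.122 0.054 0.518 0.12  0.054]
top 27 [0.562 0.107 0.075] [0.573 0.127 0.13 ]Traceback (most recent call last):
  File "<stdin>", line 12, in <module>
    return umr_minimum(a, axis, None, out, keepdims, initial, where)
ValueError: zero-size array to reduction operation minimum which has no identity
```

Request:
{"op": "arm_command", "data": {
  "moves": [0.4, 12.6, 24.1, -13.2, 0, -0.0125, -0.0005, 0.4, 12.3, 24.2, -13.4, 0, -0.0125, -0.0005, 0.4, -0.4, 27.7, 1.4, 0, -0.007, 0, 0.4, -0.4, 27.7, 1.4, 0, -0.007, 0, 0.4, -0.4, 27.7, 1.4, 0, -0.007, 0, 0.4, -0.4, 27.7, 1.4, 0, -0.007, 0, 0.4, -0.4, 27.7, 1.4, 0, -0.007, 0, 0.4, 0, 0, 0, 0, 0, 0]
}}

```text
clock: 21.68
tcp_pos: [0.5098, 0.1205, 0.11]
orientation: [0.275, -0.002, 0.961, 0.001]
wrist_force: [0.0, -0.3, -0.0]
finger_gap: 0.0595
grip_force: 0.0
```

```bash
python3 - <<'E'
from kin import *
k,_=fit(); s=get_state(); q=s['joint_pos'][:5]
print(s['tcp_pos'],s['finger_gap'])
for p,t in [([.60,.1185,.088],50),([.60,.04,.088],50),([.60,-.0415,.088],50)]:
    q,e=ik(k,np.array(p),tilt(t).as_matrix()[:,2],q); print(p,t,q.round(2),round(e,4))
rows([([.60,.1185,.088],tilt(50),6)],0.4)
E
```

```text
[0.50976013 0.12052804 0.11003383] 0.05954832227241437
[0.6, 0.1185, 0.088] 50 [ 0.1   0.08 -0.91 -0.11 -0.06] 0.0
[0.6, 0.04, 0.088] 50 [-0.1   0.05 -0.94 -0.11  0.07] 0.0
[0.6, -0.0415, 0.088] 50 [-0.31  0.05 -0.93 -0.08  0.2 ] 0.0
0.4,-10.8,-0.4,11.1,0.0004,-0.0233,0.0005,
0.4,-10.6,-0.4,11.3,0.0003,-0.0233,0.0005,
0.4,-10.2,-0.4,11.6,0.0004,-0.0234,0.0005,
0.4,-10.1,-0.3,11.8,0.0004,-0.0233,0.0005,
0.4,-9.7,-0.4,12,0.0003,-0.0233,0.0005,
0.4,-9.4,-0.3,12.3,0.0004,-0.0233,0.0005,
[0.6    0.1185 0.088 ] [[-0.766, 0.0, 0.643], [0.0, 1.0, -0.0], [-0.643, -0.0, -0.766]]
```

Request:
{"op": "arm_command", "data": {
  "moves": [0.4, -10.8, -0.4, 11.1, 0.0004, -0.0233, 0.0005, 0.4, -10.6, -0.4, 11.3, 0.0004, -0.0233, 0.0005, 0.4, -10.2, -0.4, 11.6, 0.0004, -0.0233, 0.0005, 0.4, -10.1, -0.4, 11.8, 0.0004, -0.0233, 0.0005, 0.4, -9.7, -0.4, 12, 0.0004, -0.0233, 0.0005, 0.4, -9.4, -0.4, 12.3, 0.0004, -0.0233, 0.0005, 0.4, 0, 0, 0, 0, 0, 0]
}}

```text
clock: 22.55
tcp_pos: [0.6003, 0.1153, 0.0875]
orientation: [0.342, 0.002, 0.94, -0.001]
wrist_force: [-1.0, -0.3, -0.5]
finger_gap: 0.0597
grip_force: 0.0
```

Request:
{"op": "arm_command", "data": {
  "moves": [-1, 0, 0, 0, 0, 0, 0, -1, 0, 0, 0, 0, 0, 0, -1, 0, 0, 0, 0, 0, 0, -1, 0, 0, 0, 0, 0, 0, -1, 0, 0, 0, 0, 0, 0],
  "newtons": 25
}}

```text
clock: 23.18
tcp_pos: [0.5999, 0.117, 0.0888]
orientation: [0.342, 0.001, 0.94, -0.0]
wrist_force: [-5.9, 1.2, 6.2]
finger_gap: 0.0231
grip_force: 24.7
```

```bash
python3 - <<'E'
from h import *
s=get_state();print(s['tcp_pos'],Rq(s['orientation']).as_matrix().round(3).tolist(),s['finger_gap'],s['grip_force'],s['wrist_force'])
def seen():
    p,d=read_camera('scene'); v,u=np.nonzero(d>0); P=world('scene',np.c_[u,v],d[v,u])
    m=(abs(P[:,0]-.577)<.03)&(P[:,1]>-.1)&(P[:,1]<.17)&(P[:,2]>.054)&(P[:,2]<.110)
    cv2.imwrite('pics/s9.png',cv2.resize(p[170:270,220:360],(800,571),interpolation=2))
seen()
E
```

```text
[0.59991169 0.11700312 0.08877045] [[-0.766, 0.002, 0.643], [0.002, 1.0, -0.001], [-0.643, 0.0, -0.766]] 0.023054919611850477 24.74867731332779 [-5.94125608  1.23364175  6.15142704]
```

View pics/s9.png

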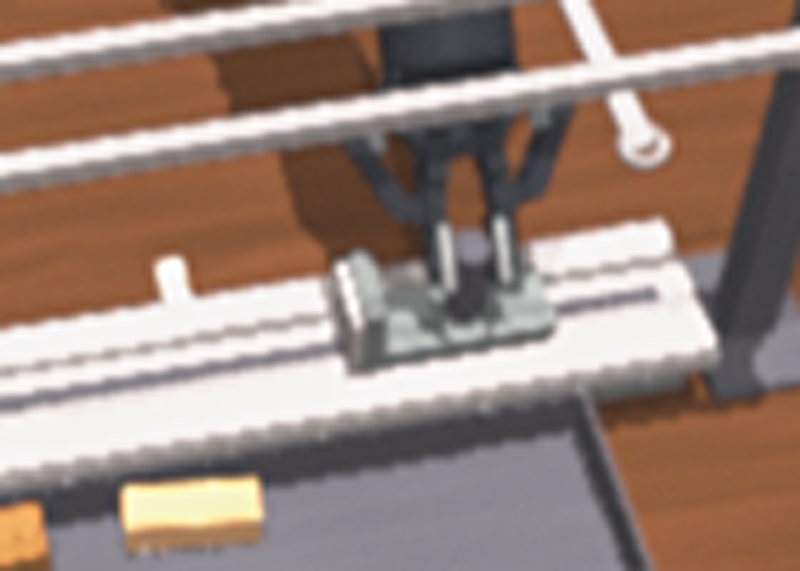

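The fingers hold the post (px 470,260) with the tab at px (172,280). Now I slide the jaw about 158 mm along -y, then measure.

Request:
{"op": "arm_command", "data": {
  "moves": [-1, 0, -12, 0, 0, 0, 0, -1, 0, -14, 0, 0, 0, 0, -1, 0, -14, 0, 0, 0, 0, -1, 0, -14, 0, 0, 0, 0, -1, 0, -14, 0, 0, 0, 0, -1, 0, -14, 0, 0, 0, 0, -1, 0, -14, 0, 0, 0, 0]
}}

```text
clock: 24.1
tcp_pos: [0.6005, 0.0215, 0.0889]
orientation: [0.343, 0.0, 0.939, 0.001]
wrist_force: [6.4, 4.5, -4.9]
finger_gap: 0.0232
grip_force: 24.8
```

Request:
{"op": "arm_command", "data": {
  "moves": [-1, 0, -14, 0, 0, 0, 0, -1, 0, -14, 0, 0, 0, 0, -1, 0, -14, 0, 0, 0, 0, -1, 0, -12, 0, 0, 0, 0, -1, 0, -6, 0, 0, 0, 0, -1, 0, 0, 0, 0, 0, 0, -1, 0, 0, 0, 0, 0, 0]
}}

```text
clock: 24.98
tcp_pos: [0.6009, -0.0398, 0.0889]
orientation: [0.343, 0.001, 0.939, -0.001]
wrist_force: [10.0, 0.4, -7.6]
finger_gap: 0.0231
grip_force: 25.4
```

```bash
cat > meas.py <<'E'
from h import *
s=get_state();print(s['tcp_pos'],s['finger_gap'],s['grip_force'],s['wrist_force'])
p,d=read_camera('scene'); v,u=np.nonzero(d>0); P=world('scene',np.c_[u,v],d[v,u])
X,Y,Z=P.T
def st(nm,m): Q=P[m]; print(nm,len(Q), np.r_[Q[:,1].min(),Q[:,1].max(),np.median(Q[:,1])].round(4) if len(Q) else '')
st('post',(abs(X-.579)<.02)&(Y>-.14)&(Y<.1)&(Z>.112)&(Z<.135))
st('tab',(X>.496)&(X<.512)&(Z>.03)&(Z<.06)&(abs(Y+.04)<.05))
st('ptr',(X>.512)&(X<.524)&(Z>.051)&(Z<.062)&(abs(Y+.04)<.05))
m=(abs(X-.579)<.023)&(Z>.06)&(Z<.11)&(Y<-.06)&(Y>-.17); st('plate front',m)
cv2.imwrite('pics/s10.png',cv2.resize(p[180:270,190:310],(800,600),interpolation=2))
E
python3 meas.py
```

```text
[ 0.60087873 -0.03975612  0.08888744] 0.023072703668814875 25.356201231479645 [10.03022693  0.35641793 -7.58519223]
post 137 [-0.0642 -0.0141 -0.0404]
tab 8 [-0.0409 -0.0337 -0.0372]
ptr 1 [-0.0399 -0.0399 -0.0399]
plate front 225 [-0.11   -0.0605 -0.0917]
```

Request:
{"op": "arm_command", "data": {
  "moves": [-1, 0, -1.8, 0, 0, 0, 0, -1, 0, 0, 0, 0, 0, 0, -1, 0, 0, 0, 0, 0, 0, 0.4, 0, 0, 0, 0, 0, 0, 0.4, 0, 0, 0, 0, 0, 0, 0.4, 0, 0, 0, 0, 0, 0, 0.4, 0, 0, 0, 0, 0, 0]
}}

```text
clock: 25.9
tcp_pos: [0.5997, -0.0414, 0.0885]
orientation: [0.342, 0.002, 0.94, -0.001]
wrist_force: [-0.4, 0.4, -0.2]
finger_gap: 0.06
grip_force: 0.0
```

```bash
python3 meas.py; python3 - <<'E'
from h import *
rows([([.51,-.0415,.11],tilt(58),5),([.45,-.0415,.15],tilt(70),3)],0.4)
E
```

```text
[ 0.59965006 -0.04137029  0.08847541] 0.05997469276577044 0.0 [-0.42685485  0.37074188 -0.21214394]
post 132 [-0.0843  0.0035 -0.0407]
tab 13 [-0.0458 -0.0336 -0.0411]
ptr 1 [-0.0399 -0.0399 -0.0399]
plate front 236 [-0.1111 -0.06   -0.0921]
0.4,11,-0.1,-14.8,-0.0004,0.028,-0.0005,
0.4,11.4,-0.1,-14.6,-0.0005,0.0281,-0.0005,
0.4,11.7,-0,-14.1,-0.0004,0.028,-0.0005,
0.4,12.2,-0.1,-13.9,-0.0004,0.0281,-0.0005,
0.4,12.6,-0,-13.5,-0.0005,0.028,-0.0006,
0.4,9.9,-0,-21.9,0,0.0698,0,
0.4,11.4,-0,-21.2,0,0.0698,0,
0.4,12.8,-0,-20.3,0,0.0699,0,
[ 0.45   -0.0415  0.15  ] [[-0.94, -0.0, 0.342], [-0.0, 1.0, 0.0], [-0.342, -0.0, -0.94]]
```

Request:
{"op": "arm_command", "data": {
  "moves": [0.4, 11, 0, -14.8, 0, 0.028, 0, 0.4, 11.4, 0, -14.6, 0, 0.028, 0, 0.4, 11.7, 0, -14.1, 0, 0.028, 0, 0.4, 12.2, 0, -13.9, 0, 0.028, 0, 0.4, 12.6, 0, -13.5, 0, 0.028, 0, 0.4, 9.9, 0, -21.9, 0, 0.07, 0, 0.4, 11.4, 0, -21.2, 0, 0.07, 0, 0.4, 12.8, 0, -20.3, 0, 0.07, 0]
}}

```text
clock: 26.95
tcp_pos: [0.4493, -0.0408, 0.1507]
orientation: [0.173, 0.002, 0.985, -0.001]
wrist_force: [1.1, -0.1, 0.1]
finger_gap: 0.0598
grip_force: 0.0
```

```bash
python3 - <<'E'
from h import *
print(get_state()['tcp_pos'],get_state()['wrist_force'])
for n in('scene','top'):
  acc=[]
  for i in range(5):
    p,d=read_camera(n); v,u=np.nonzero(d>0); P=world(n,np.c_[u,v],d[v,u]); acc.append(np.c_[P,p[v,u]])
  Q=np.vstack(acc); P=Q[:,:3]; C=Q[:,3:]; X,Y,Z=P.T; white=C.min(1)>110
  def st(nm,m): q=P[m]; print(n,nm,len(q), np.r_[np.percentile(q[:,1],[3,97]),np.median(q[:,1]),q[:,1].mean()].round(4) if len(q) else '')
  st('post',(abs(X-.577)<.03)&(Y>-.1)&(Y<.02)&(Z>.085)&(Z<.12))
  st('posttop',(abs(X-.577)<.03)&(Y>-.1)&(Y<.02)&(Z>.12)&(Z<.135))
  st('tab',(X>.494)&(X<.511)&(Z>.042)&(Z<.056)&(abs(Y+.04)<.05)&white)
  st('ptr',(X>.515)&(X<.545)&(Z>.053)&(Z<.062)&(abs(Y+.04)<.05)&white)
  st('foot',(abs(X-.577)<.02)&(Z>.062)&(Z<.072)&(abs(Y+.05)<.09))
  st('plate',(abs(X-.577)<.02)&(Z>.1)&(Z<.112)&(abs(Y+.1)<.04))
  cv2.imwrite(f'{n}raw.png',p)
  print(recognise(n,'pointer')[:1],recognise(n,'tab')[:1],recognise(n,'post')[:1])
E
python3 blocks.py
```

```text
[ 0.44927584 -0.04082547  0.15069858] [ 1.10776403 -0.09336141  0.13628646]
scene post 450 [-0.0991 -0.0322 -0.0507 -0.0673]
scene posttop 185 [-0.0495 -0.0304 -0.0403 -0.04  ]
scene tab 67 [-0.0457 -0.0335 -0.0406 -0.04  ]
scene ptr 4 [-0.0623 -0.0402 -0.0405 -0.0464]
scene foot 1328 [-0.0869  0.0072 -0.0429 -0.0402]
scene plate 229 [-0.1048 -0.0912 -0.0981 -0.0981]
[{'point': [252.5, 234.3], 'confidence': 0.86}] [] [{'point': [249.7, 234.0], 'confidence': 0.95}]
top post 175 [-0.0981 -0.0322 -0.0941 -0.0727]
top posttop 72 [-0.0516 -0.0313 -0.0414 -0.0415]
top tab 83 [-0.0486 -0.0377 -0.0416 -0.0431]
top ptr 251 [-0.0877  0.0054 -0.0411 -0.0412]
top foot 760 [-0.0905  0.0056 -0.0443 -0.0435]
top plate 193 [-0.112  -0.094  -0.1012 -0.1022]
[{'point': [272.5, 189.7], 'confidence': 0.64}] [] [{'point': [273.5, 189.8], 'confidence': 0.89}]
scene 151 mean [ 0.654 -0.056  0.021] z 0.006 0.032 rect [647. -54.] [75. 36.] 87 [127 176 210]
scene 231 mean [ 0.651 -0.166  0.027] z 0.008 0.036 rect [ 650. -170.] [38. 68.] 1 [ 82 139 199]
top 133 mean [ 0.647 -0.166  0.034] z 0.006 0.04 rect [ 645. -168.] [68. 37.] 72 [ 99 164 228]
top 31 mean [ 0.657 -0.04   0.032] z 0.005 0.039 rect [657. -42.] [15. 45.] 11 [183 240 250]
[ 0.45005961 -0.04076694  0.1499359 ]
```

```bash
python3 -c "
from workcell import *
print(hand_in())"
```

```text
the job is handed in; nothing more can be done
None
```

Both offcuts are in the scrap tray, the jaw's pointer measures within about 1 mm of the tab's middle along the bed, the gripper has let go and is clear, and the job is handed in; the result was not reported back, and I did not re-measure the can, bottle and wrench.

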